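Weigh the silver wire spool and stow it

ROBOT

A 7-joint arm with a two-finger parallel gripper is mounted at the origin on a cart in front of the work surface, level with it; the furniture and walls round the work are solid. World frame = base frame: x ahead of the robot, y to its left, z up, the work surface at z = 0. Lengths are in m, angles in rad, forces in N, time in s.
With the tool pointing down it reaches from about 0.425 to 1.025 m from the base axis. Payload 9.4 kg.
Tool frame: the origin (TCP) lies midway between the tips of the shut fingers; the grasp point (between the pads) lies 19 mm behind it (robot.pinch_z is the z of the grasp point in the tool frame, in m); z points along the fingers, y is the line along which they close (so a half turn about z gives the same grasp; the last joint's range is limited). The gripper opens to 85 mm and grips with 20 to 120 N. Pads are 22 mm wide; open, the fingers measure 114 mm over their backs; the gripper's body (76 mm by 85 mm) begins 54 mm behind the grasp point. The pads swing forward as they close: fully open they stand 13 mm farther back than shut.
Start: joints at [1.042, 0.599, -0.003, 1.599, 0.002, 0.943, -0.08], TCP at [0.317, -0.652, 0.231] pointing down, gripper open.
Joint ranges: [-2.57, 2.57], [-0.35, 1.97], [-1.29, 1.29], [0.11, 2.56], [-1.05, 4.19], [0.11, 1.86], [-2.63, 2.63]. Speed limits (rad/s): [2.22, 2.22, 3.01, 3.01, 3.14, 3.14, 3.14].

INTERFACE

Orientations are given as a 3x3 rotation matrix whose columns are the frame's x, y, z axes.
In Python, from plant import robot gives the robot as it stands.
- The arm moves only by the shell command python3 drive.py 'ROWS' [FORCE]. ROWS is a JSON list of rows, 1 to 5 of them, each of 5 numbers: dx, dy, dz in m, then a turn about the tool's z in rad, then the finger opening in m; each row shifts and turns the commanded pose from where the row before left it, along the tool's axes as they then stand; what a row does not reach is not made up. A row lasts 1/10 s, in which the tool goes at most 0.05 m and 0.15 rad, less where a joint would pass 70% of its speed; a pose out of reach is approached as far as the arm can. The fingers move at their own pace and stop on an object; FORCE is the grip in N (left out, the last holds). Time passes only in rows, so rows that do not move let the fingers close. It prints the time, the measured TCP pose, the force, the opening and the grip force at its end.
- robot.observe(): the state, without advancing time (a new reading comes with each control period).
- robot.snapshot(name): name is "side" or "top" or "wrist"; returns the picture (384x512x3 uint8, blue, green, red); there is no depth.
- robot.camera_info(name): a dict with "vertical_fov" (degrees; the focal length in pixels is half the picture's height over the tangent of half this angle, whatever the lens; pixels are square), "cx", "cy" (the principal point, pixels), "dist_coeffs" ([k1, k2, p1, p2, k3] as OpenCV has them; the pictures are not rectified), "position" and "attitude" of the camera in the world; the wrist camera has in their place "mount" (4x4, takes a point from camera to tool coordinates, whose origin is the TCP and whose axes are the flange's). Camera axes: x right, y up, looking along -z (the intrinsics and any distortion apply to the point x, -y, -z); pixel columns grow to the right and rows downward; lengths in m; the calibration is good to about 2 mm. A picture is of the moment at which its call begins: read the wrist's pose just before it. camera_info takes no time and is no camera call.
- robot.sign_off(): hands the job in; it is judged then, once.
The state is a dict: "clock": time; "q": joint angles; "qvel": joint speeds; "tau": joint torques, N m; "eef_pos": TCP position; "ee_rot": TCP orientation; "ft_force": force on the tool from outside, world axes, zero at the start; "ft_torque": the same for the moment, N m; "grip_width": finger opening in m; "grasp_force": force on a finger pad.
Only numpy, scipy, OpenCV 4.12 (cv2) and the standard library are available. Lean on these libraries where they do the work, as an engineer would, in place of code of your own. Each camera call takes 0.05 s, during which the arm holds its last target. There are 200 camera calls.

TASK

Slide the last spool of silver wire up off its post, stand it on the pan of the bench scale and leave it there untouched for about two seconds to be weighed. Then pick it up again and stow it upright in the empty bay of the spool rack, flat on the bay's floor and about in its middle. Set it down gently, never drop it, and leave the other spools, the notebook and the red pliers where they are.

Things in the scene. Friction and masses are not known exactly. Their poses are not given: they have to be found in the camera images.
- silver_spool: Spool of bright silver wire, the one on the post, about 0.3 kg: two round black flanges 60 mm across and 6 mm thick at the ends, winding 54 mm across between them, 66 mm tall overall, smooth bore 21 mm. Origin: centre of its underside; z along its axis, up as it stands.
- wire_post: Fixed upright steel post 14 mm thick, tip 170 mm above its foot's underside (the foot stands on a 6 mm pad), foot dark, round, 108 mm across, under 16 mm high, with a seat 36 mm wide at 22 mm for the spool. The post sticks out 82 mm above the spool, too far for a hand coming down along it: grip the winding aslant (about 45 degrees) and draw it straight up. Origin: centre of the foot's underside.
- pan (a point): Centre of the top of the scale's round metal pan, 110 mm across, 38 mm above the bench. The white scale (175 x 135 mm, 30 mm high) is fixed; the pan does not sink noticeably. x points from its display (front, towards the robot) to the pan, z up.
- free_bay: The empty one (left, middle or right) of three blue-grey bays fixed side by side on a 10 mm high wooden board; the others hold the copper and brass spools. Origin: centre of its underside, on the board; floor 4 mm above. Side walls at y = +-35.5 mm: 80 mm high, 3 mm thick, 68 mm apart inside, 86 mm long in x. x points away from the robot; bays are 76 mm apart along y.
- bay_floor (a point): Centre of the free bay's floor, 14 mm above the bench, same axes. Front and back (along x) are open but for lips 10 mm high above the bay's underside, 68 mm apart inside, 4 mm thick. A slanted hand does not fit between the walls: hold the spool from straight above by its upper flange, fingers closing along x, in front of and behind it.
- copper_spool: Spool of red copper wire, same size, loose in its bay of the rack; origin at the centre of its underside. Leave it alone.
- brass_spool: Spool of yellow brass wire, same size, loose in its bay of the rack; origin at the centre of its underside. Leave it alone.
- weigh_book: Spiral notebook, 148 x 109 x 13 mm, loose on the bench behind the post; origin at the centre of its underside. Leave it alone.
- red_pliers: Pliers with red handles, 144 mm long, 12 mm high, loose on the bench to the right of the scale; origin at the underside of the middle. Leave them alone. Nothing else loose is near; the blue pliers, the wax block and a small cup on the brown pad are fixed and under 20 mm high.
- torch: Fixed soldering torch with a red hose, held aslant at the left front of the bench. It spans about x 0.15 to 0.36, y 0.30 to 0.44 m and reaches 0.27 m above the bench: pass over or round it. Origin at its clamp, below the bench edge.

How it is judged:
On the way:
1. the silver spool stands upright on the scale pan, at rest and untouched for 1.2 s (horizontal distance between silver_spool and pan below 0.027 m and z of silver_spool in the frame of pan between -0.004 and 0.004 m and angle between silver_spool's own z axis and vertical below 0.06 rad and linear speed of silver_spool below 0.02 m/s and contact force between each of the arm, the fingers and silver_spool below 0.05 N), for 1.2 s.
At the end, for the whole second after the job is handed in: The silver spool stands upright (within 0.06 rad) on the floor of the free bay, its axis within 8 mm of the bay's middle both ways, its underside within 4 mm of the floor, at rest and released; the other two spools are within 15 mm of where they stood (x of silver_spool in the frame of free_bay between -0.008 and 0.008 m and y of silver_spool in the frame of free_bay between -0.008 and 0.008 m and z of silver_spool in the frame of free_bay below 0.008 m and angle between silver_spool's own z axis and vertical below 0.06 rad and linear speed of silver_spool below 0.02 m/s and distance of each of copper_spool, brass_spool from where it was at the start of the episode below 0.015 m); the robot touches nothing.
It fails at once if the silver spool is dropped: it moves faster than 0.6 m/s while the fingers do not hold it (a fall of about 2 cm) (linear speed of silver_spool above 0.6 m/s and contact force between the fingers and silver_spool below 0.05 N).
It fails at once if a stored spool is moved by more than 15 mm (distance of any of copper_spool, brass_spool from where it was at the start of the episode above 0.015 m).
It fails at once if the notebook or the red pliers are moved by more than 30 mm (distance of any of weigh_book, red_pliers from where it was at the start of the episode above 0.03 m).
It also fails if it takes over 62 s, if anything falls off the work surface, if the arm or the gripper's body presses on something with over 40 N, if the wrist force passes 120 N, or if a joint passes its speed limit or range.

## Working session

There is one attempt and no reset: what is moved stays moved. The work goes in short steps, Python scripts to look and compute and a shell command to move; the robot and the scene stay as the last step left them, time stands still between calls to the robot, and variables do not carry over. Pictures are saved under pics/ and viewed, at most 10 in all, crops included, and the job is handed in when it is done.

```bash
ls; mkdir -p pics; python3 - <<'E'
from plant import robot
import cv2
s=robot.observe();print(s['clock'],s['eef_pos'],s['ee_rot'].round(3) if hasattr(s['ee_rot'],'round') else s['ee_rot'],s['grip_width'],robot.pinch_z)
for n in('side','top','wrist'):
    cv2.imwrite(f'pics/{n}0.png',robot.snapshot(n)); print(n,robot.camera_info(n))
E
```

```text
drive.py
pics
plant.py
0.0 [ 0.31629707 -0.65182364  0.23039635] [[ 0.9    0.437 -0.001]
 [ 0.437 -0.9    0.001]
 [-0.    -0.002 -1.   ]] 0.08556951003249018 -0.0187
side {'vertical_fov': 43.42096560727936, 'cx': 261.17390353224886, 'cy': 191.75364926295345, 'dist_coeffs': array([-0.17619805,  0.        ,  0.        ,  0.        ,  0.        ]), 'position': array([-0.12767964,  1.18633255,  0.98008286]), 'attitude': array([[-0.88651606,  0.27661126, -0.37091169],
       [-0.46269594, -0.52769274,  0.71235724],
       [ 0.00131863,  0.80313547,  0.595795  ]])}
top {'vertical_fov': 46.89516219429555, 'cx': 255.65517038069805, 'cy': 184.39983091010689, 'dist_coeffs': array([-0.0736682,  0.       ,  0.       ,  0.       ,  0.       ]), 'position': array([0.32015236, 0.00813074, 1.26460857]), 'attitude': array([[-0.01378487,  0.99352625, -0.11276332],
       [-0.99975077, -0.01567538, -0.01589584],
       [-0.01756054,  0.1125161 ,  0.99349472]])}
wrist {'vertical_fov': 60.556037522892, 'cx': 252.71258175283316, 'cy': 192.72996661434453, 'dist_coeffs': array([-0.05301387,  0.        ,  0.        ,  0.        ,  0.        ]), 'mount': array([[ 8.88601786e-04,  9.53843996e-01,  3.00301252e-01,
         7.68368300e-02],
       [ 9.99999321e-01, -6.21096508e-04, -9.86249660e-04,
        -8.34006164e-05],
       [-7.54212257e-04,  3.00301925e-01, -9.53843900e-01,
        -1.42773165e-01],
       [ 0.00000000e+00,  0.00000000e+00,  0.00000000e+00,
         1.00000000e+00]])}
```

View pics/top0.png

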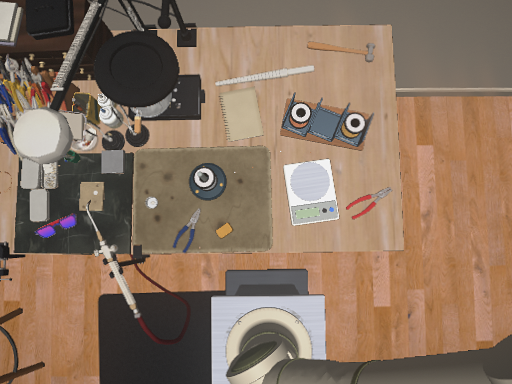

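View pics/side0.png

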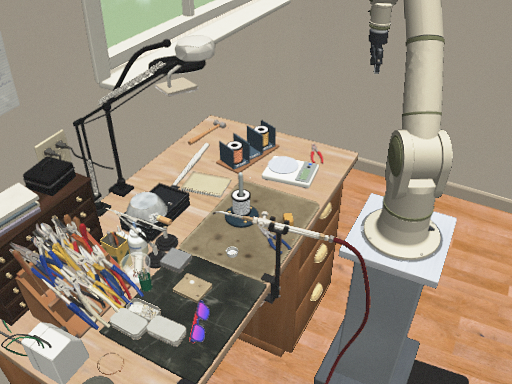

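The top view shows the post at about (208,180), the pan at (312,180), and the copper and brass spools at (300,113) and (354,123), so the middle bay at (325,124) is free. The side view agrees. The drive rows have no tilt term, so I'll check the documented interface for one while I measure.

View pics/topcrop.png

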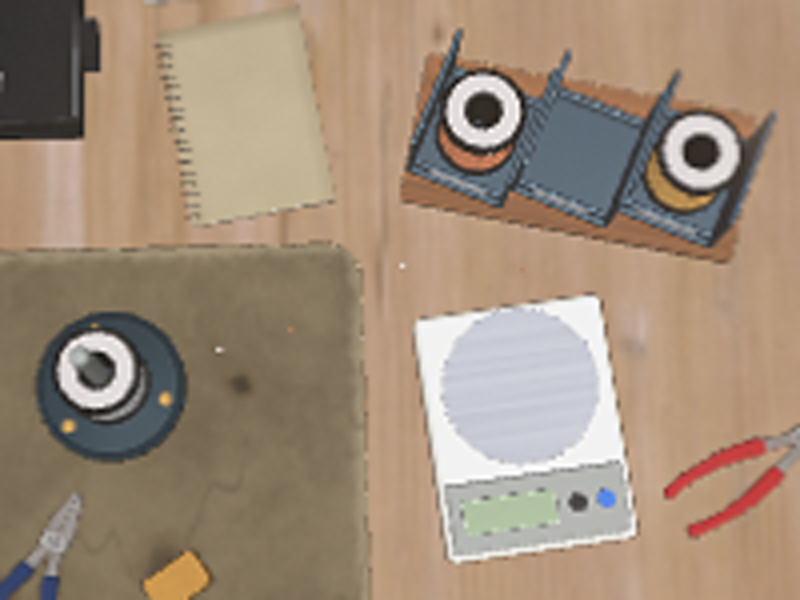

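The crop shows, in full-image pixels: foot centre (207.8,181.5), pan centre (310.3,181.5), and tops of silver (204.3,177.5), copper (301,112.8) and brass (355.3,122.8). The free middle-bay floor is centred near (326,123.5). The rows can't command tilt, but out-of-reach poses are only approached, so a joint limit may tilt the tool. I'll measure, and try moving up in free space.

```bash
python3 - <<'E'
from h import *
c=cam('top')
for n,uv,z in(('foot',(207.75,181.5),.02),('pan',(310.25,181.5),.038),('silver',(204.3,177.5),.094),('copper',(301,112.8),.08),('brass',(355.3,122.8),.08),('floor',(326,123.5),.014)):print(n,plane(c,uv,z).round(4))
E
python3 drive.py '[[0,0,-0.05,0,0.085],[0,0,-0.05,0,0.085],[0,0,-0.05,0,0.085],[0,0,-0.05,0,0.085],[0,0,-0.05,0,0.085]]' 40
python3 drive.py '[[0,0,-0.05,0,0.085],[0,0,-0.05,0,0.085],[0,0,-0.05,0,0.085],[0,0,-0.05,0,0.085],[0,0,-0.05,0,0.085]]'
python3 -c "
from h import *
s=robot.observe();print(np.round(s['q'],3),s['eef_pos'].round(3),s['ee_rot'].round(3))"
```

```text
foot [[0.4719 0.164  0.02  ]]
pan [[ 0.4651 -0.1246  0.038 ]]
silver [[0.4738 0.164  0.094 ]]
copper [[ 0.6505 -0.1002  0.08  ]]
brass [[ 0.6202 -0.2483  0.08  ]]
floor [[ 0.636  -0.1776  0.014 ]]
clock: 0.65
eef_pos: [0.3162, -0.6518, 0.4833]
ee_rot: [[0.9, 0.437, -0.0], [0.437, -0.9, 0.0], [-0.0, -0.0, -1.0]]
ft_force: [0.4, -1.3, 0.3]
grip_width: 0.0845
grasp_force: 0.0
clock: 1.15
eef_pos: [0.3104, -0.6382, 0.6969]
ee_rot: [[0.899, 0.437, 0.026], [0.437, -0.898, -0.053], [0.0, 0.059, -0.998]]
ft_force: [-0.1, -0.3, 0.0]
grip_width: 0.0853
grasp_force: 0.0
[ 0.887  0.443  0.332  0.797 -0.151  1.86   0.019] [ 0.31  -0.638  0.697] [[ 0.899  0.437  0.026]
 [ 0.437 -0.898 -0.053]
 [ 0.     0.059 -0.998]]
```

The IK does saturate joint 6 and tilts the tool outward. The tilt heading then stays fixed, so I'll first swing to straight ahead of the robot, with tool x forward, and tilt there.

```bash
for i in 1 2 3; do python3 drive.py '[[0.036,-0.030,0.01,0.0,0.085],[0.036,-0.030,0.01,0.0,0.085],[0.036,-0.030,0.01,0.0,0.085],[0.036,-0.030,0.01,0.0,0.085],[0.036,-0.030,0.01,0.0,0.085]]'|head -3; done
python3 drive.py '[[0,0,0,0.15,0.085],[0,0,0,0.15,0.085],[0,0,0,0.15,0.085]]'
python3 -c "
from h import *
s=robot.observe();print(np.round(s['q'],3),s['eef_pos'].round(3),s['ee_rot'].round(3))"
```

```text
clock: 1.65
eef_pos: [0.4071, -0.4235, 0.6373]
ee_rot: [[0.9, 0.436, 0.024], [0.437, -0.898, -0.048], [0.001, 0.054, -0.999]]
clock: 2.15
eef_pos: [0.5048, -0.2127, 0.5795]
ee_rot: [[0.9, 0.436, 0.024], [0.437, -0.898, -0.049], [0.001, 0.054, -0.999]]
clock: 2.65
eef_pos: [0.6026, -0.002, 0.5214]
ee_rot: [[0.9, 0.436, 0.024], [0.436, -0.898, -0.048], [0.0, 0.054, -0.999]]
clock: 2.95
eef_pos: [0.6024, -0.0033, 0.5213]
ee_rot: [[1.0, -0.004, 0.023], [-0.003, -0.999, -0.049], [0.023, 0.049, -0.999]]
ft_force: [-0.5, 1.0, -0.3]
grip_width: 0.0845
grasp_force: 0.0
[-0.135  0.241  0.025  1.476  0.045  1.407 -1.692] [ 0.602 -0.003  0.521] [[ 1.    -0.004  0.023]
 [-0.003 -0.999 -0.049]
 [ 0.023  0.049 -0.999]]
```

The tilt persists between rows. Now pushing up and out to build it.

```bash
for i in 1 2; do python3 drive.py '[[0.01,0,-0.048,0.0,0.085],[0.01,0,-0.048,0.0,0.085],[0.01,0,-0.048,0.0,0.085],[0.01,0,-0.048,0.0,0.085],[0.01,0,-0.048,0.0,0.085]]'|head -4; done
python3 -c "
from h import *
s=robot.observe();print(np.round(s['q'],3))"
```

```text
clock: 3.45
eef_pos: [0.6391, 0.0031, 0.7203]
ee_rot: [[0.999, -0.003, 0.047], [-0.001, -0.999, -0.046], [0.047, 0.046, -0.998]]
ft_force: [-23.8, -0.9, -2.8]
clock: 3.95
eef_pos: [0.6186, 0.0089, 0.8213]
ee_rot: [[0.971, -0.003, 0.241], [0.008, -0.999, -0.047], [0.241, 0.048, -0.969]]
ft_force: [-0.2, 0.7, -0.1]
[-0.464  0.258  0.548  0.809 -0.104  1.862 -1.557]
```

```bash
for i in 1 2; do python3 drive.py '[[0.03,0,-0.04,0.0,0.085],[0.03,0,-0.04,0.0,0.085],[0.03,0,-0.04,0.0,0.085],[0.03,0,-0.04,0.0,0.085],[0.03,0,-0.04,0.0,0.085]]'|head -4; done
python3 -c "
from h import *
s=robot.observe();print(np.round(s['q'],3))"
```

```text
clock: 4.45
eef_pos: [0.6575, 0.0147, 0.9051]
ee_rot: [[0.904, -0.004, 0.427], [0.018, -0.999, -0.048], [0.427, 0.051, -0.903]]
ft_force: [-0.2, 0.2, -0.1]
clock: 4.95
eef_pos: [0.6434, 0.021, 0.9957]
ee_rot: [[0.806, -0.006, 0.592], [0.027, -0.999, -0.046], [0.591, 0.053, -0.805]]
ft_force: [0.5, 0.0, 0.2]
[-0.402  0.301  0.594  0.377 -0.197  1.862 -1.564]
```

```bash
python3 drive.py '[[0.035,0,-0.035,0.0,0.085],[0.035,0,-0.035,0.0,0.085],[0.035,0,-0.035,0.0,0.085],[0.035,0,-0.035,0.0,0.085],[0.035,0,-0.035,0.0,0.085]]'
python3 -c "
from h import *
s=robot.observe();print(np.round(s['q'],3))"
```

```text
clock: 5.45
eef_pos: [0.6163, 0.0271, 1.0772]
ee_rot: [[0.687, -0.007, 0.726], [0.035, -0.999, -0.042], [0.726, 0.054, -0.686]]
ft_force: [-0.4, -0.7, 0.6]
grip_width: 0.0848
grasp_force: 0.0
[-0.395  0.3    0.719  0.201 -0.325  1.862 -1.571]
```

```bash
python3 drive.py '[[0.035,0,-0.035,0.0,0.085],[0.0,0,0,0.075,0.085]]'
python3 - <<'E'
from h import *
s=robot.observe();print(np.round(s['q'],3));R=s['ee_rot'];p=s['eef_pos']
print('tilt',np.degrees(np.arccos(-R[2,2])))
g=np.array([.473,.164,.060])            # grasp point wanted
for b in(.12,):
    t=g-R[:,2]*(robot.pinch_z)-R[:,2]*b     # standoff TCP
    print('standoff',t.round(3),'tool move',(R.T@(t-p)).round(3), 'col',(R.T@(g-p)).round(3))
E
```

```text
clock: 5.65
eef_pos: [0.6033, 0.0278, 1.0957]
ee_rot: [[0.656, -0.057, 0.752], [-0.039, -0.998, -0.041], [0.754, -0.003, -0.657]]
ft_force: [-0.1, 0.2, 1.8]
grip_width: 0.0852
grasp_force: 0.0
[-0.4    0.291  0.76   0.171 -0.36   1.862 -1.648]
tilt 48.90459447241032
standoff [0.397 0.168 0.127] tool move [-0.871 -0.126  0.476] col [-0.871 -0.126  0.577]
```

Next I'll fit a quick kinematic model from the recorded states. It will show which slant heading is reachable at the post and the pan.

```bash
cat > fk.py <<'E'
import numpy as np
from scipy.spatial.transform import Rotation as Ro
from scipy.optimize import least_squares
S=[([1.042,.599,-.003,1.599,.002,.943,-.08],[.317,-.652,.231]),
([.887,.443,.332,.797,-.151,1.86,.019],[.3104,-.6382,.6969]),
([-.135,.241,.025,1.476,.045,1.407,-1.692],[.6024,-.0033,.5213]),
([-.464,.258,.548,.809,-.104,1.862,-1.557],[.6186,.0089,.8213]),
([-.402,.301,.594,.377,-.197,1.862,-1.564],[.6434,.021,.9957]),
([-.395,.3,.719,.201,-.325,1.862,-1.571],[.6163,.0271,1.0772]),
([-.4,.291,.76,.171,-.36,1.862,-1.648],[.6033,.0278,1.0957])]
lo=np.array([-2.57,-.35,-1.29,.11,-1.05,.11,-2.63]);hi=np.array([2.57,1.97,1.29,2.56,4.19,1.86,2.63])
def fk(q,k,s):
    h,a,b,c,o=k
    Z=lambda t:Ro.from_euler('z',t); Y=lambda t:Ro.from_euler('y',t)
    R=Z(s[0]*q[0]+o)*Y(q[1]); p=np.array([0,0,h])+R.apply([0,0,a])
    R=R*Z(s[1]*q[2])*Y(q[3]); p=p+R.apply([0,0,b])
    R=R*Z(s[2]*q[4])*Y(q[5]); p=p+R.apply([0,0,c]); return p,R.as_matrix()
if __name__=='__main__':
    for s in [(i,j,k) for i in(1,-1) for j in(1,-1) for k in(1,-1)]:
        r=least_squares(lambda k:np.concatenate([fk(q,k,s)[0]-p for q,p in S]),[.3,.6,.45,.3,0])
        print(s,r.cost,r.x.round(4), np.round(fk(S[-1][0],r.x,s)[1][:,2],3))
E
python3 fk.py
```

```text
(1, 1, 1) 0.6952280900804039 [ 2.3484 -0.9992  0.4547  0.9329 -0.1254] [ 0.752 -0.054 -0.657]
(1, 1, -1) 0.8687293253355236 [ 1.3711 -0.3156  0.3902  0.5504 -0.7041] [ 0.836  0.162 -0.524]
(1, -1, 1) 0.9968373532541298 [ 0.1858 -0.3045  0.5519 -0.8073 -1.203 ] [-0.827 -0.205 -0.524]
(1, -1, -1) 0.37633518412148487 [ 3.4292 -1.9048  0.4901  1.2178  1.1825] [ 0.713  0.243 -0.657]
(-1, 1, 1) 0.08959120878786615 [ 0.13    0.7738  0.402   0.265  -0.4305] [ 0.687  0.31  -0.657]
(-1, 1, -1) 0.12236217958406184 [-0.2791  0.9344  0.4297 -0.0206 -0.3449] [ 0.186  0.831 -0.524]
(-1, -1, 1) 0.02159080323455266 [ 0.0454  0.8248  0.4211  0.2466 -0.0089] [ 0.527 -0.669 -0.524]
(-1, -1, -1) 6.260669296964007e-05 [ 0.288   0.6418  0.4483  0.3254 -0.0838] [ 0.746 -0.103 -0.657]
```

```bash
cat > reach.py <<'E'
from fk import *
k=[.288,.6418,.4483,.3254,-.0838];s=(-1,-1,-1)
rng=np.random.default_rng(0)
def ik(p,z,n=6):
    best=None
    for i in range(n):
        q0=rng.uniform(lo,hi) if i else np.array([-.3,.5,0,1.6,0,1,0.])
        f=lambda q:np.concatenate([(fk(q,k,s)[0]-p),.3*(fk(q,k,s)[1][:,2]-z),1e-4*q])
        r=least_squares(f,np.clip(q0,lo+.01,hi-.01),bounds=(lo,hi),max_nfev=60)
        e=np.linalg.norm(f(r.x)[:6])
        if best is None or e<best[0]:best=(e,r.x)
        if e<.003:break
    return best
if __name__=='__main__':
    t=np.radians(47)
    for d in range(-180,180,30):
        a=np.radians(d); z=np.array([np.sin(t)*np.cos(a),np.sin(t)*np.sin(a),-np.cos(t)])
        out=[]
        for g,b in(([.473,.164,.06],0),([.473,.164,.06],.12),([.473,.164,.24],0),([.465,-.125,.07],0),([.465,-.125,.07],.12)):
            e,q=ik(np.array(g)+z*(.0187-b),z); out.append(round(e*1000))
        print(d,out,q.round(2))
E
python3 reach.py
```

```text
-180 [0, 0, 0, 0, 0] [0.03 0.88 0.09 1.55 0.07 1.53 0.  ]
-150 [0, 0, 0, 0, 0] [-0.23  0.83  0.17  1.69  0.27  1.37  0.  ]
-120 [0, 0, 0, 0, 0] [-0.44  0.75  0.19  1.93  0.53  1.12  0.  ]
-90 [0, 0, 0, 0, 0] [-0.58  0.66  0.17  2.24  0.95  0.85  0.  ]
-60 [0, 0, 0, 3, 10] [-0.46  0.62 -0.09  2.56  1.64  0.87  0.  ]
-30 [0, 0, 0, 69, 104] [-0.31  0.43  0.05  2.56  1.99  0.54  0.  ]
0 [49, 86, 17, 69, 104] [ 1.38  0.73 -1.2   2.56  2.38  0.32  0.  ]
30 [61, 104, 26, 2, 9] [ 1.49  0.84 -0.97  2.56  3.93  0.2   0.  ]
60 [1, 16, 0, 0, 0] [ 0.8   0.66  0.04  2.24 -1.01  0.95  0.  ]
90 [0, 0, 0, 0, 0] [ 0.64  0.74  0.05  1.93 -0.64  1.2   0.  ]
120 [0, 0, 0, 0, 0] [ 0.47  0.83  0.02  1.69 -0.36  1.41  0.  ]
150 [0, 0, 0, 0, 0] [ 0.28  0.88 -0.    1.55 -0.11  1.53  0.  ]
```

A forward slant heading can't be reached at the post. A heading of about +90 to 120° (hand coming from the robot's right) can be reached at both the post and the pan. The plan is to undo this tilt at the inner reach limit in front, swing left and up, then tilt there at azimuth of about 100°.

```bash
for i in 1 2 3; do python3 drive.py '[[-0.041,0.002,0.025,0,0.085],[-0.041,0.002,0.025,0,0.085],[-0.041,0.002,0.025,0,0.085],[-0.041,0.002,0.025,0,0.085],[-0.041,0.002,0.025,0,0.085]]'|head -4; done
python3 -c "
from h import *
s=robot.observe();print(np.round(s['q'],3))"
```

```text
clock: 6.15
eef_pos: [0.5688, 0.0322, 1.0384]
ee_rot: [[0.647, -0.11, 0.754], [-0.113, -0.992, -0.047], [0.754, -0.055, -0.655]]
ft_force: [-1.3, -1.4, 0.8]
clock: 6.65
eef_pos: [0.5279, 0.0384, 0.81]
ee_rot: [[0.653, -0.111, 0.749], [-0.119, -0.992, -0.044], [0.748, -0.061, -0.661]]
ft_force: [0.8, 0.2, 0.3]
clock: 7.15
eef_pos: [0.4888, 0.0469, 0.592]
ee_rot: [[0.653, -0.11, 0.749], [-0.113, -0.992, -0.047], [0.749, -0.054, -0.661]]
ft_force: [0.3, 0.5, 0.9]
[-0.638 -0.306  0.102  2.085  0.724  0.739 -2.626]
```

```bash
for i in 1 2; do python3 drive.py '[[-0.041,0.002,0.025,-0.08,0.085],[-0.041,0.002,0.025,-0.08,0.085],[-0.041,0.002,0.025,-0.08,0.085],[-0.041,0.002,0.025,-0.08,0.085],[-0.041,0.002,0.025,-0.08,0.085]]'|head -4; 
python3 -c "
from h import *
s=robot.observe();print(np.round(s['q'],3))"; done
```

```text
clock: 7.65
eef_pos: [0.471, 0.0417, 0.4766]
ee_rot: [[0.64, 0.022, 0.768], [0.107, -0.992, -0.061], [0.761, 0.121, -0.637]]
ft_force: [0.2, -0.0, 0.6]
[ 0.112 -0.234 -0.452  2.335  0.892  0.314 -2.627]
clock: 8.15
eef_pos: [0.4302, -0.0044, 0.3898]
ee_rot: [[0.664, 0.22, 0.715], [0.386, -0.919, -0.076], [0.64, 0.327, -0.695]]
ft_force: [-0.0, 0.0, 0.2]
[ 0.482 -0.201 -0.648  2.497  1.26   0.106 -2.627]
```

```bash
for i in 1 2; do python3 drive.py '[[-0.045,-0.015,-0.008,-0.1,0.085],[-0.045,-0.01,-0.008,-0.1,0.085],[-0.045,-0.01,-0.008,-0.1,0.085]]'|head -4; 
python3 -c "
from h import *
s=robot.observe();print(np.round(s['q'],3))"; done
```

```text
clock: 8.45
eef_pos: [0.402, -0.0078, 0.3596]
ee_rot: [[0.599, 0.413, 0.686], [0.639, -0.762, -0.1], [0.482, 0.498, -0.721]]
ft_force: [-0.7, 0.1, -0.6]
[ 0.593 -0.204 -0.766  2.559  1.539  0.106 -2.627]
clock: 8.75
eef_pos: [0.4105, -0.0562, 0.3367]
ee_rot: [[0.495, 0.578, 0.648], [0.825, -0.547, -0.142], [0.272, 0.606, -0.748]]
ft_force: [0.5, 0.4, 0.1]
[ 0.824 -0.122 -0.869  2.559  1.947  0.106 -2.627]
```

```bash
for i in 1 2; do python3 drive.py '[[-0.028,-0.041,-0.003,0,0.085],[-0.028,-0.041,-0.003,0,0.085],[-0.028,-0.041,-0.003,0,0.085]]'|head -4; 
python3 -c "
from h import *
s=robot.observe();print(np.round(s['q'],3))"; done
```

```text
clock: 9.05
eef_pos: [0.4051, -0.0553, 0.313]
ee_rot: [[0.526, 0.6, 0.603], [0.814, -0.559, -0.154], [0.245, 0.572, -0.782]]
ft_force: [6.5, 128.4, -24.3]
[ 1.273 -0.091 -1.295  2.559  1.953  0.105 -2.627]
clock: 9.35
eef_pos: [0.4041, -0.0738, 0.303]
ee_rot: [[0.525, 0.615, 0.588], [0.812, -0.569, -0.13], [0.255, 0.546, -0.798]]
ft_force: [-0.5, -0.2, -0.7]
[ 1.316 -0.028 -1.295  2.559  2.015  0.106 -2.627]
```

The inner limit makes the elbow run into joint stops: 128 N was reported, near the q3 stop. I'll back out gently and use the smooth upper limit instead, with smaller steps.

```bash
python3 drive.py '[[0.006,0.007,-0.005,0,0.085],[0.012,0.015,-0.01,0,0.085],[0.012,0.015,-0.01,0,0.085],[0.015,0.018,-0.012,0,0.085],[0.02,0.025,-0.016,0,0.085]]'|head -4; python3 -c "
from h import *
s=robot.observe();print(np.round(s['q'],3))"
python3 drive.py '[[0.02,0.025,-0.016,0,0.085],[0.02,0.025,-0.016,0,0.085],[0.02,0.025,-0.016,0,0.085],[0.02,0.025,-0.016,0,0.085],[0.02,0.025,-0.016,0,0.085]]'|head -4; 
python3 -c "
from h import *
s=robot.observe();print(np.round(s['q'],3))"
```

```text
clock: 9.85
eef_pos: [0.4238, -0.0787, 0.3375]
ee_rot: [[0.54, 0.605, 0.586], [0.81, -0.563, -0.165], [0.23, 0.563, -0.794]]
ft_force: [-0.2, -0.4, 0.5]
[ 0.828 -0.082 -0.841  2.482  0.962  0.15  -1.609]
clock: 10.35
eef_pos: [0.4992, -0.0592, 0.4798]
ee_rot: [[0.543, 0.6, 0.588], [0.81, -0.56, -0.175], [0.224, 0.571, -0.79]]
ft_force: [0.2, -0.5, -0.2]
[ 0.466 -0.141 -0.531  2.133  0.31   0.528 -0.967]
```

```bash
python3 drive.py '[[-0.015,-0.024,0.008,0,0.085],[-0.015,-0.024,0.008,0,0.085],[-0.015,-0.024,0.008,0,0.085],[-0.015,-0.024,0.008,0,0.085],[-0.015,-0.024,0.008,0,0.085]]'|head -4; python3 -c "
from h import *
s=robot.observe();print(np.round(s['q'],3)); print(s['ee_rot'].T@np.array([-.006,0.003,-.02]))"
```

```text
clock: 10.85
eef_pos: [0.4089, -0.0597, 0.3606]
ee_rot: [[0.542, 0.6, 0.588], [0.81, -0.56, -0.175], [0.224, 0.571, -0.79]]
ft_force: [0.2, -0.3, -1.1]
[ 0.667 -0.168 -0.719  2.467  0.571  0.211 -1.269]
[-0.00531466 -0.01669682  0.01174609]
```

```bash
for i in 1 2; do python3 drive.py '[[-0.005,-0.017,0.012,0,0.085],[-0.005,-0.017,0.012,0,0.085],[-0.005,-0.017,0.012,0,0.085],[-0.005,-0.017,0.012,0,0.085]]'|head -4; python3 -c "
from h import *
s=robot.observe();print(np.round(s['q'],3)); print(s['ee_rot'].T@np.array([-.006,0.003,-.02]))"; done
```

```text
clock: 11.25
eef_pos: [0.3989, -0.0594, 0.3215]
ee_rot: [[0.552, 0.593, 0.585], [0.807, -0.557, -0.197], [0.209, 0.581, -0.786]]
ft_force: [0.2, -0.3, -0.8]
[ 1.121 -0.126 -1.168  2.543  1.363  0.134 -2.07 ]
[-0.00507957 -0.01685312  0.01162628]
clock: 11.65
eef_pos: [0.4086, -0.0459, 0.2844]
ee_rot: [[0.569, 0.614, 0.546], [0.801, -0.566, -0.198], [0.188, 0.55, -0.814]]
ft_force: [-0.0, -0.5, -0.5]
[ 0.942  0.104 -1.294  2.56   1.511  0.472 -2.378]
[-0.00476552 -0.0163843   0.01240341]
```

```bash
for i in 1 2; do python3 drive.py '[[-0.008,-0.02,0.01,0,0.085],[-0.008,-0.02,0.01,0,0.085],[-0.008,-0.02,0.01,0,0.085],[-0.008,-0.02,0.01,0,0.085]]'|head -4; python3 -c "
from h import *
s=robot.observe();print(np.round(s['q'],3)); print(s['ee_rot'].T@np.array([-.01,0.0,-.02]))"; done
```

```text
clock: 12.05
eef_pos: [0.4102, -0.0267, 0.255]
ee_rot: [[0.587, 0.64, 0.496], [0.794, -0.574, -0.199], [0.157, 0.51, -0.845]]
ft_force: [0.1, -0.1, 0.1]
[ 0.749  0.242 -1.294  2.56   1.449  0.659 -2.448]
[-0.0090164  -0.01660937  0.0119513 ]
clock: 12.45
eef_pos: [0.4097, -0.0031, 0.2231]
ee_rot: [[0.605, 0.661, 0.444], [0.786, -0.583, -0.205], [0.124, 0.473, -0.872]]
ft_force: [-1.1, 0.5, -0.9]
[ 0.573  0.377 -1.294  2.559  1.411  0.822 -2.553]
[-0.008528   -0.01606696  0.01300484]
```

```bash
for i in 1 2; do python3 drive.py '[[-0.014,-0.022,0.005,-0.06,0.085],[-0.014,-0.022,0.005,-0.06,0.085],[-0.014,-0.022,0.005,-0.06,0.085],[-0.014,-0.022,0.005,-0.06,0.085],[-0.014,-0.022,0.005,-0.06,0.085]]'|head -4; python3 -c "
from h import *
s=robot.observe();print(np.round(s['q'],3)); print(s['ee_rot'].T@np.array([-.02,0.0,-.01]))"; done
```

```text
clock: 12.95
eef_pos: [0.3785, 0.009, 0.2137]
ee_rot: [[0.397, 0.842, 0.366], [0.916, -0.338, -0.218], [-0.06, 0.421, -0.905]]
ft_force: [-0.9, -0.1, -0.2]
[ 0.514  0.37  -1.295  2.559  1.263  0.823 -2.203]
[-0.00735169 -0.02104631  0.00173368]
clock: 13.45
eef_pos: [0.3407, -0.0165, 0.2263]
ee_rot: [[0.135, 0.947, 0.291], [0.972, -0.069, -0.227], [-0.195, 0.313, -0.93]]
ft_force: [-0.1, 0.6, 0.7]
[ 0.666  0.25  -1.295  2.559  1.068  0.7   -1.621]
[-0.00075968 -0.022075    0.003481  ]
```

```bash
python3 - <<'E'
from h import *
def ray(n,uv):
    c=cam(n);q=plane(c,uv,0.)[0];p=c[3];return p,(q-p)/np.linalg.norm(q-p)
for a,b in(((137,70),(195,48)),((42,135),(195,48)),((42,135),(145,222)),((137,70),(145,222))):
    p,u=ray('top',a);r,v=ray('side',b)
    t=np.linalg.lstsq(np.c_[u,-v],r-p,rcond=None)[0]; print(a,b,(p+t[0]*u).round(2),(r+t[1]*v).round(2))
s=robot.observe();R=s['ee_rot']
for w in((.02,0.005,.035),(-.02,.04,.005),(-.035,.03,.005)):print((R.T@np.array(w)).round(3))
E
```

```text
(137, 70) (195, 48) [0.59 0.21 0.56] [0.58 0.21 0.55]
(42, 135) (195, 48) [0.48 0.35 0.61] [0.47 0.35 0.61]
(42, 135) (145, 222) [0.57 0.54 0.24] [0.54 0.53 0.23]
(137, 70) (145, 222) [0.8  0.37 0.05] [0.73 0.34 0.01]
[ 0.001  0.03  -0.028]
[ 0.035 -0.02  -0.02 ]
[ 0.023 -0.034 -0.022]
```

```bash
python3 drive.py '[[-0.004,0.014,-0.03,0,0.085],[-0.004,0.014,-0.043,0,0.085],[-0.004,0.014,-0.043,0,0.085],[-0.004,0.014,-0.043,0,0.085],[-0.004,0.014,-0.043,0,0.085]]'|head -4; python3 drive.py '[[0.033,-0.019,-0.025,0,0.085],[0.033,-0.019,-0.025,0,0.085],[0.033,-0.019,-0.025,0,0.085],[0.033,-0.019,-0.025,0,0.085],[0.033,-0.019,-0.025,0,0.085]]'|head -4; python3 - <<'E'
from h import *
s=robot.observe();print(np.round(s['q'],3));R=s['ee_rot']
for w in((-.02,.04,.01),(-.035,.03,.01)):print((R.T@np.array(w)).round(3))
E
```

```text
clock: 13.95
eef_pos: [0.3344, -0.0177, 0.337]
ee_rot: [[0.156, 0.956, 0.247], [0.962, -0.09, -0.257], [-0.224, 0.278, -0.934]]
ft_force: [-0.1, -0.1, 0.1]
clock: 14.45
eef_pos: [0.2378, 0.1835, 0.3905]
ee_rot: [[0.156, 0.955, 0.25], [0.962, -0.089, -0.259], [-0.225, 0.281, -0.933]]
ft_force: [1.8, 0.1, 0.7]
[ 0.554 -0.33  -1.29   2.185  0.059  1.035 -0.881]
[ 0.033 -0.02  -0.025]
[ 0.021 -0.033 -0.026]
```

```bash
python3 drive.py '[[0.013,-0.011,-0.044,0,0.085],[0.013,-0.011,-0.044,0,0.085],[0.013,-0.011,-0.044,0,0.085],[0.013,-0.011,-0.044,0,0.085],[0.013,-0.011,-0.044,0,0.085]]'|head -4; python3 drive.py '[[0.024,-0.025,-0.034,0,0.085],[0.024,-0.025,-0.034,0,0.085],[0.024,-0.025,-0.034,0,0.085],[0.024,-0.025,-0.034,0,0.085],[0.024,-0.025,-0.034,0,0.085]]'|head -4; python3 - <<'E'
from h import *
s=robot.observe();print(np.round(s['q'],3));R=s['ee_rot']
for w in((-.015,.02,.035),(-.035,.03,.01)):print((R.T@np.array(w)).round(3))
E
```

```text
clock: 14.95
eef_pos: [0.1401, 0.3005, 0.5683]
ee_rot: [[0.154, 0.956, 0.25], [0.964, -0.09, -0.251], [-0.218, 0.279, -0.935]]
ft_force: [1.1, 0.4, 0.6]
clock: 15.45
eef_pos: [0.0041, 0.3422, 0.6793]
ee_rot: [[0.128, 0.961, 0.247], [0.985, -0.093, -0.148], [-0.119, 0.262, -0.958]]
ft_force: [-0.3, 0.7, 0.1]
[ 0.061 -0.345 -1.295  1.449 -0.046  1.844 -1.333]
[ 0.014 -0.007 -0.04 ]
[ 0.024 -0.034 -0.023]
```

```bash
for i in 1 2; do python3 drive.py '[[0.03,-0.005,-0.012,0,0.085],[0.03,-0.005,-0.012,0,0.085],[0.03,-0.005,-0.012,0,0.085],[0.03,-0.005,-0.012,0,0.085],[0.03,-0.005,-0.012,0,0.085]]'|head -4; python3 - <<'E'
from h import *
s=robot.observe();print(np.round(s['q'],3));R=s['ee_rot']
for w in((-.015,.02,.035),(-.035,.03,.01)):print((R.T@np.array(w)).round(3))
E
done
```

```text
clock: 15.95
eef_pos: [0.009, 0.376, 0.7102]
ee_rot: [[0.108, 0.967, 0.231], [0.994, -0.101, -0.043], [-0.019, 0.234, -0.972]]
ft_force: [0.6, 0.4, -0.0]
[ 0.124 -0.345 -1.294  1.361 -0.103  1.823 -1.297]
[ 0.018 -0.008 -0.038]
[ 0.026 -0.035 -0.019]
clock: 16.45
eef_pos: [0.0061, 0.406, 0.7499]
ee_rot: [[0.084, 0.972, 0.217], [0.993, -0.1, 0.064], [0.084, 0.21, -0.974]]
ft_force: [0.4, 0.4, -0.1]
[ 0.179 -0.345 -1.294  1.258 -0.167  1.82  -1.273]
[ 0.022 -0.009 -0.036]
[ 0.028 -0.035 -0.015]
```

```bash
for i in 1 2; do python3 drive.py '[[0.042,-0.015,-0.012,0,0.085],[0.042,-0.015,-0.012,0,0.085],[0.042,-0.015,-0.012,0,0.085],[0.042,-0.015,-0.012,0,0.085],[0.042,-0.015,-0.012,0,0.085]]'|head -4; python3 - <<'E'
from h import *
s=robot.observe();print(np.round(s['q'],3));R=s['ee_rot']
for w in((-.015,.02,.035),(-.02,.04,.0)):print((R.T@np.array(w)).round(3))
E
done
```

```text
clock: 16.95
eef_pos: [-0.029, 0.4434, 0.7881]
ee_rot: [[0.053, 0.981, 0.188], [0.972, -0.094, 0.214], [0.228, 0.172, -0.958]]
ft_force: [-0.3, 0.2, 0.6]
[ 0.158 -0.345 -1.294  1.17  -0.248  1.776 -1.328]
[ 0.027 -0.011 -0.032]
[ 0.038 -0.023  0.005]
clock: 17.45
eef_pos: [-0.0585, 0.4724, 0.8464]
ee_rot: [[0.029, 0.988, 0.15], [0.931, -0.082, 0.357], [0.365, 0.129, -0.922]]
ft_force: [-0.8, -0.6, 0.1]
[ 0.189 -0.345 -1.294  1.038 -0.344  1.769 -1.356]
[ 0.031 -0.012 -0.027]
[ 0.037 -0.023  0.011]
```

```bash
for i in 1 2; do python3 drive.py '[[0.044,-0.018,-0.006,0,0.085],[0.044,-0.018,-0.006,0,0.085],[0.044,-0.018,-0.006,0,0.085],[0.044,-0.018,-0.006,0,0.085],[0.044,-0.018,-0.006,0,0.085]]'|head -4; python3 - <<'E'
from h import *
s=robot.observe();print(np.round(s['q'],3));R=s['ee_rot']
for w in((-.015,.02,.035),(-.02,.04,.0)):print((R.T@np.array(w)).round(3))
E
done
```

```text
clock: 17.95
eef_pos: [-0.0913, 0.5015, 0.8964]
ee_rot: [[0.01, 0.995, 0.1], [0.867, -0.059, 0.496], [0.499, 0.082, -0.863]]
ft_force: [0.2, 0.2, -0.3]
[ 0.204 -0.345 -1.294  0.944 -0.44   1.718 -1.395]
[ 0.035 -0.013 -0.022]
[ 0.034 -0.022  0.018]
clock: 18.45
eef_pos: [-0.1197, 0.5169, 0.9696]
ee_rot: [[-0.001, 0.999, 0.044], [0.786, -0.027, 0.618], [0.618, 0.035, -0.785]]
ft_force: [1.0, 0.6, -0.6]
[ 0.3   -0.345 -1.294  0.778 -0.588  1.733 -1.419]
[ 0.037 -0.014 -0.016]
[ 0.031 -0.021  0.024]
```

```bash
python3 drive.py '[[0.044,-0.02,-0.006,0,0.085],[0.044,-0.02,-0.006,0,0.085],[0.044,-0.02,-0.006,0,0.085],[0.044,-0.02,-0.006,0,0.085]]'|head -4;  python3 - <<'E'
from h import *
s=robot.observe();print(np.round(s['q'],3));R=s['ee_rot'];p=s['eef_pos'];print(np.degrees(np.arccos(-R[2,2])))
g=np.array([.473,.164,.060])
t=g-R[:,2]*robot.pinch_z-R[:,2]*.14
print(t)
for w in(np.array([.2,.3,.6]),np.array([.35,.0,.4]),t):print(w,(R.T@(w-p)).round(3));p=w
E
```

```text
clock: 18.85
eef_pos: [-0.1447, 0.5152, 1.0472]
ee_rot: [[-0.004, 1.0, -0.006], [0.715, 0.007, 0.7], [0.7, -0.001, -0.715]]
ft_force: [-0.1, -0.6, 0.4]
[ 0.518 -0.345 -1.294  0.531 -0.836  1.836 -1.464]
44.39389510717947
[0.47367196 0.07914273 0.14667458]
[0.2 0.3 0.6] [-0.468  0.344  0.167]
[0.35 0.   0.4 ] [-0.355  0.148 -0.068]
[0.47367196 0.07914273 0.14667458] [-0.121  0.124  0.236]
```

```bash
python3 drive.py '[[0.044,-0.01,-0.006,0,0.085],[0.044,-0.01,-0.006,0,0.085]]'|head -4; for i in 1 2 ; do python3 drive.py '[[-0.037,0.027,0.012,0,0.085],[-0.037,0.027,0.012,0,0.085],[-0.037,0.027,0.012,0,0.085],[-0.037,0.027,0.012,0,0.085],[-0.037,0.027,0.012,0,0.085]]'|head -4; done; python3 - <<'E'
from h import *
s=robot.observe();print(np.round(s['q'],3));R=s['ee_rot'];p=s['eef_pos'];print(np.degrees(np.arccos(-R[2,2])))
g=np.array([.473,.164,.060])
t=g-R[:,2]*robot.pinch_z-R[:,2]*.14
for w in(np.array([.2,.2,.6]),np.array([.35,.0,.4]),t):print(w,(R.T@(w-p)).round(3));p=w
E
```

```text
clock: 19.05
eef_pos: [-0.1447, 0.5269, 1.0825]
ee_rot: [[-0.003, 1.0, -0.019], [0.666, 0.016, 0.746], [0.746, -0.01, -0.666]]
ft_force: [-0.2, 0.2, -0.4]
clock: 19.55
eef_pos: [-0.0703, 0.4825, 0.9855]
ee_rot: [[0.012, 1.0, -0.024], [0.654, 0.011, 0.756], [0.756, -0.025, -0.654]]
ft_force: [-0.2, 1.3, 1.8]
clock: 20.05
eef_pos: [0.0058, 0.4327, 0.884]
ee_rot: [[0.023, 1.0, -0.018], [0.653, -0.001, 0.757], [0.757, -0.029, -0.653]]
ft_force: [-0.3, -0.4, 0.8]
[-0.871 -0.344 -0.387  1.414 -0.378  1.214 -1.333]
49.24839645247275
[0.2 0.2 0.6] [-0.362  0.203  0.006]
[0.35 0.   0.4 ] [-0.279  0.156 -0.024]
[0.47522276 0.07213647 0.13918233] [-0.147  0.133  0.223]
```

```bash
for i in 1 2 3; do python3 drive.py '[[-0.043,0.024,-0.001,0,0.085],[-0.043,0.024,-0.001,0,0.085],[-0.043,0.024,-0.001,0,0.085],[-0.043,0.024,-0.001,0,0.085],[-0.043,0.024,-0.001,0,0.085]]'|head -4; done; python3 - <<'E'
from h import *
s=robot.observe();print(np.round(s['q'],3));R=s['ee_rot'];p=s['eef_pos'];print(np.degrees(np.arccos(-R[2,2])))
g=np.array([.473,.164,.060])
t=g-R[:,2]*robot.pinch_z-R[:,2]*.14
print((R.T@(t-p)).round(3))
E
```

```text
clock: 20.55
eef_pos: [0.0827, 0.4259, 0.8246]
ee_rot: [[0.042, 0.999, -0.014], [0.649, -0.017, 0.76], [0.759, -0.041, -0.649]]
ft_force: [3.8, -2.7, 0.0]
clock: 21.05
eef_pos: [0.1835, 0.3409, 0.6968]
ee_rot: [[0.021, 0.998, -0.055], [0.668, 0.027, 0.744], [0.744, -0.052, -0.666]]
ft_force: [0.7, -0.2, -0.2]
clock: 21.55
eef_pos: [0.2977, 0.1978, 0.5338]
ee_rot: [[0.016, 0.998, -0.059], [0.669, 0.033, 0.743], [0.743, -0.051, -0.667]]
ft_force: [2.0, 0.2, 0.5]
[-0.484 -0.185  0.36   2.129 -0.823  1.263  0.177]
48.146736112836294
[-0.372  0.198  0.159]
```

```bash
python3 drive.py '[[-0.041,0.022,0.015,-0.035,0.085],[-0.041,0.022,0.015,-0.035,0.085],[-0.041,0.022,0.015,0,0.085],[-0.041,0.022,0.015,0,0.085],[-0.041,0.022,0.015,0,0.085]]'|head -4;  python3 drive.py '[[-0.041,0.022,0.015,0,0.085],[-0.041,0.022,0.015,0,0.085],[-0.03,0.01,0.01,0,0.085],[0,0,0,0,0.085]]'|head -4; python3 - <<'E'
from h import *
s=robot.observe();print(np.round(s['q'],3));R=s['ee_rot'];p=s['eef_pos'];print(np.degrees(np.arccos(-R[2,2])))
g=np.array([.473,.164,.060])
t=g-R[:,2]*robot.pinch_z-R[:,2]*.14
print((R.T@(t-p)).round(3))
im=robot.snapshot('wrist');c=cam('wrist',s)
cv2.imwrite('pics/w1.png',im); np.save('w1.npy',np.r_[p,R.ravel()])
for P in([.473,.164,.176],[.473,.164,.094],[.443,.164,.094],[.503,.164,.094],[.473,.164,.028]):print(P,proj(c,P).round(1))
E
```

```text
clock: 22.05
eef_pos: [0.4102, 0.1244, 0.3282]
ee_rot: [[-0.054, 0.997, -0.059], [0.666, 0.08, 0.741], [0.744, 0.001, -0.669]]
ft_force: [0.7, 1.9, 0.3]
clock: 22.45
eef_pos: [0.4583, 0.087, 0.2305]
ee_rot: [[-0.046, 0.997, -0.063], [0.67, 0.078, 0.738], [0.741, -0.009, -0.671]]
ft_force: [-1.1, -1.2, 0.1]
[ 0.026  0.516  0.245  2.21  -1.039  1.125  1.151]
47.83221443009007
[-0.076  0.022  0.049]
[0.473, 0.164, 0.176] [[281.1 182.9]]
[0.473, 0.164, 0.094] [[275.5 228.3]]
[0.443, 0.164, 0.094] [[244.3 226.2]]
[0.503, 0.164, 0.094] [[306.8 230.4]]
[0.473, 0.164, 0.028] [[272.5 252.2]]
```

View pics/w1.png

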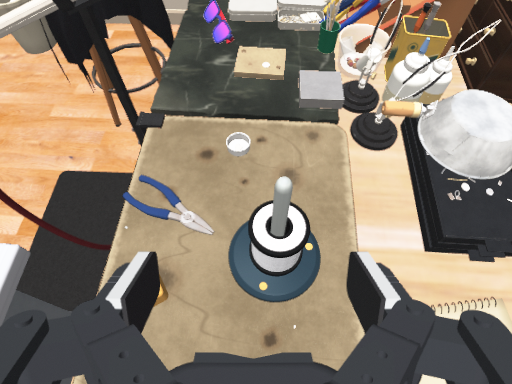

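The wrist view shows the post tip at (284,183) and the silver flange centred at (279,228), spanning columns 248–310. That puts the spool axis at x≈0.4765, y≈0.164. The hand is slanted 48° with its closing axis level. Moving to the approach line.

```bash
python3 drive.py '[[-0.038,0.0125,0.0245,0,0.085],[-0.038,0.0125,0.0245,0,0.085],[0,0,0.02,0,0.085],[0,0,0.0,0,0.085]]'|head -4; python3 - <<'E'
from h import *
s=robot.observe();print(np.round(s['q'],3));R=s['ee_rot'];p=s['eef_pos']
g=np.array([.4765,.164,.060])
t=g-R[:,2]*robot.pinch_z
print('to grasp',(R.T@(t-p)).round(4),p)
im=robot.snapshot('wrist');c=cam('wrist',s)
cv2.imwrite('pics/w2.png',im[150:384,100:420])
for P in([.4765,.164,.176],[.4765,.164,.094],[.4765,.134,.094]):print(P,proj(c,P).round(1))
# white flange-top mask
m=(im.min(2)>200).astype(np.uint8)*255; n,l,st,ce=cv2.connectedComponentsWithStats(m)
print([(ce[i].round(1),st[i]) for i in range(1,n) if st[i,4]>200])
E
```

```text
clock: 22.9
eef_pos: [0.4795, 0.0933, 0.1319]
ee_rot: [[-0.05, 0.996, -0.068], [0.668, 0.084, 0.74], [0.743, -0.008, -0.67]]
ft_force: [0.2, -0.2, 0.4]
[ 0.316  0.7   -0.198  2.195 -1.036  0.818  1.172]
to grasp [-0.006   0.0035  0.1193] [0.47953389 0.093323   0.13189023]
[0.4765, 0.164, 0.176] [[258.   82.6]]
[0.4765, 0.164, 0.094] [[257.4 176.4]]
[0.4765, 0.134, 0.094] [[253.8 215.1]]
[(array([353.1,   9.9]), array([342,   0,  25,  24, 302], dtype=int32)), (array([435. ,  12.8]), array([406,   0,  71,  37, 921], dtype=int32)), (array([464.8,  19.8]), array([452,  12,  24,  14, 218], dtype=int32)), (array([488.7,  70.3]), array([ 438,   21,   74,  104, 3390], dtype=int32)), (array([254.8,  83.9]), array([245,  76,  21,  17, 269], dtype=int32)), (array([216.5,  92.7]), array([202,  80,  30,  21, 287], dtype=int32)), (array([257.3, 178.2]), array([ 221,  146,   73,   59, 2227], dtype=int32)), (array([154.3, 180.6]), array([137, 163,  42,  34, 414], dtype=int32)), (array([403.8, 204.9]), array([ 363,  190,   85,   30, 1976], dtype=int32)), (array([125.7, 279.2]), array([106, 252,  43,  56, 669], dtype=int32)), (array([379.8, 279.4]), array([358, 252,  42,  56, 659], dtype=int32)), (array([479.4, 308. ]), array([ 431,  296,   81,   36, 1242], dtype=int32))]
```

Alignment matches the prediction (flange centre column 257.5, predicted 257.4). Advancing, then closing.

```bash
python3 drive.py '[[-0.006,0.0035,0.02,0,0.085],[0,0,0.03,0,0.085],[0,0,0.03,0,0.085],[0,0,0.025,0,0.085],[0,0,0.014,0,0.085]]'|head -4; python3 drive.py '[[0,0,0,0,0.05],[0,0,0,0,0.04],[0,0,0,0,0.04],[0,0,0,0,0.04],[0,0,0,0,0.04]]' 50; python3 - <<'E'
from h import *
s=robot.observe();R=s['ee_rot'];p=s['eef_pos'];print((p+R[:,2]*robot.pinch_z).round(4),'up rows',(R.T@[0,0,.04]).round(4))
E
```

```text
clock: 23.45
eef_pos: [0.4759, 0.1766, 0.0475]
ee_rot: [[-0.052, 0.996, -0.067], [0.671, 0.085, 0.737], [0.74, -0.006, -0.673]]
ft_force: [-1.0, -0.6, -0.2]
clock: 23.95
eef_pos: [0.4765, 0.1755, 0.0485]
ee_rot: [[-0.052, 0.997, -0.065], [0.67, 0.083, 0.738], [0.74, -0.005, -0.672]]
ft_force: [-0.5, -5.1, 8.1]
grip_width: 0.0525
grasp_force: 52.9
[0.4777 0.1617 0.061 ] up rows [ 0.0296 -0.0002 -0.0269]
```

```bash
python3 drive.py '[[0.011,0,-0.010,0,0.04],[0.022,0,-0.020,0,0.04],[0.026,0,-0.0235,0,0.04],[0.026,0,-0.0235,0,0.04]]' 70;python3 drive.py '[[0.026,0,-0.0235,0,0.04],[0.015,0,-0.0135,0,0.04],[0,0,0,0,0.04]]'; python3 - <<'E'
from h import *
s=robot.observe();R=s['ee_rot'];p=s['eef_pos'];print((p+R[:,2]*robot.pinch_z).round(4))
cv2.imwrite('pics/w3.png',robot.snapshot('side')[140:290,170:340])
E
```

```text
clock: 24.35
eef_pos: [0.4769, 0.1754, 0.1635]
ee_rot: [[-0.051, 0.997, -0.065], [0.671, 0.082, 0.737], [0.74, -0.006, -0.673]]
ft_force: [0.5, 0.4, -2.5]
grip_width: 0.0524
grasp_force: 73.6
clock: 24.65
eef_pos: [0.478, 0.176, 0.22]
ee_rot: [[-0.055, 0.997, -0.062], [0.671, 0.083, 0.737], [0.739, -0.001, -0.674]]
ft_force: [0.5, -0.2, -4.0]
grip_width: 0.0519
grasp_force: 73.7
[0.4792 0.1622 0.2326]
```

View pics/w3.png

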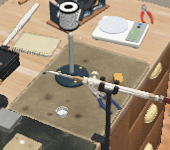

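Spool gripped, lifted clear of the post tip and upright in the side crop. Carrying it over the pan.

```bash
python3 drive.py '[[-0.014,-0.003,-0.015,0,0.04],[-0.0276,-0.0054,-0.0303,0,0.04],[-0.0276,-0.0054,-0.0303,0,0.04],[-0.0276,-0.0054,-0.0303,0,0.04],[-0.0276,-0.0054,-0.0303,0,0.04]]'|head -4; python3 drive.py '[[-0.04,-0.0054,-0.018,0,0.04],[-0.04,-0.0054,-0.018,0,0.04],[-0.028,-0.003,0.0,0,0.04],[0,0,0,0,0.04]]'; python3 - <<'E'
from h import *
s=robot.observe();print(np.round(s['q'],3));R=s['ee_rot'];p=s['eef_pos'];g=p+R[:,2]*robot.pinch_z;print(g.round(4), (R.T@(np.array([.4655,-.127,.080])-g)).round(4))
cv2.imwrite('pics/w4.png',robot.snapshot('wrist'))
E
```

```text
clock: 25.2
eef_pos: [0.467, -0.0124, 0.2154]
ee_rot: [[-0.049, 0.997, -0.066], [0.669, 0.082, 0.738], [0.741, -0.008, -0.671]]
ft_force: [1.0, -0.0, -3.8]
clock: 25.6
eef_pos: [0.4606, -0.1139, 0.1568]
ee_rot: [[-0.044, 0.997, -0.064], [0.67, 0.077, 0.739], [0.741, -0.011, -0.671]]
ft_force: [-0.5, 1.7, -2.7]
grip_width: 0.052
grasp_force: 73.9
[ 0.774  0.718 -0.35   2.008 -0.559  1.005  0.963]
[ 0.4618 -0.1277  0.1694] [-0.0659  0.0047  0.0603]
```

View pics/w4.png

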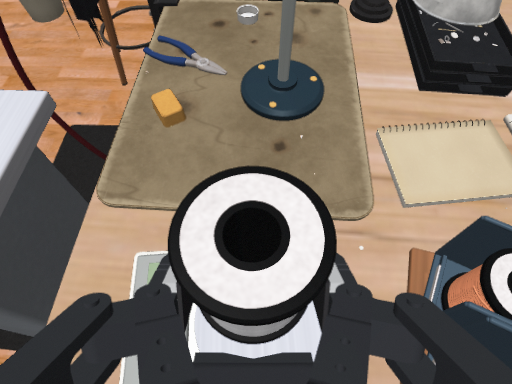

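The wrist view shows the spool centred between the fingers, flange centre (252,242), with the post now bare. Lowering to about 9 mm above the pan, then gently down.

```bash
python3 drive.py '[[-0.022,0.0016,0.02,0,0.04],[-0.022,0.0016,0.02,0,0.04],[-0.015,0.001,0.0135,0,0.04],[-0.007,0,0.0065,0,0.04],[0,0,0,0,0.04]]'; python3 drive.py '[[-0.0022,0,0.002,0,0.04],[-0.0022,0,0.002,0,0.04],[0,0,0,0,0.04]]'; python3 - <<'E'
from h import *
s=robot.observe();R=s['ee_rot'];p=s['eef_pos'];g=p+R[:,2]*robot.pinch_z;print(g.round(4))
E
```

```text
clock: 26.15
eef_pos: [0.4652, -0.1083, 0.0713]
ee_rot: [[-0.051, 0.996, -0.067], [0.668, 0.084, 0.739], [0.742, -0.008, -0.67]]
ft_force: [0.6, -0.1, -2.9]
grip_width: 0.0519
grasp_force: 73.9
clock: 26.45
eef_pos: [0.466, -0.1093, 0.0664]
ee_rot: [[-0.052, 0.997, -0.065], [0.67, 0.083, 0.738], [0.741, -0.005, -0.672]]
ft_force: [0.1, 0.3, -3.2]
grip_width: 0.0518
grasp_force: 73.9
[ 0.4672 -0.1231  0.079 ]
```

```bash
python3 drive.py '[[-0.0022,0,0.002,0,0.04],[-0.0015,0,0.0014,0,0.04],[-0.0011,0,0.001,0,0.04],[0,0,0,0,0.04]]'; python3 drive.py '[[-0.0008,0,0.0007,0,0.04],[0,0,0,0,0.04]]'
```

```text
clock: 26.85
eef_pos: [0.4657, -0.1091, 0.0594]
ee_rot: [[-0.051, 0.997, -0.066], [0.669, 0.083, 0.738], [0.741, -0.006, -0.671]]
ft_force: [0.0, -0.1, -2.4]
grip_width: 0.0519
grasp_force: 73.9
clock: 27.05
eef_pos: [0.4658, -0.1091, 0.0588]
ee_rot: [[-0.052, 0.997, -0.065], [0.669, 0.083, 0.739], [0.741, -0.006, -0.671]]
ft_force: [-0.8, -0.4, 1.1]
grip_width: 0.0519
grasp_force: 74.2
```

Contact with the pan felt at TCP z≈0.0588. Releasing and backing off along the tool axis.

```bash
python3 drive.py '[[-0.0004,0,0.0003,0,0.04],[0,0,0,0,0.065],[0,0,0,0,0.085],[0,0,0,0,0.085],[0,0,0,0,0.085]]'; python3 drive.py '[[0,0,-0.01,0,0.085],[0,0,-0.03,0,0.085],[0,0,-0.04,0,0.085],[0,0,-0.04,0,0.085],[0,0,-0.02,0,0.085]]'; python3 - <<'E'
from h import *
s=robot.observe();im=robot.snapshot('wrist');c=cam('wrist',s);cv2.imwrite('pics/w5.png',im)
q=np.array([.466,-.1225,.104]);print(proj(c,[q,q-[0,0,.066],q+[.03,0,0],q-[.03,0,0]]).round(1).tolist(),np.round(s['q'],3))
cv2.imwrite('pics/t1.png',robot.snapshot('top'))
E
```

```text
clock: 27.55
eef_pos: [0.4658, -0.1091, 0.0579]
ee_rot: [[-0.051, 0.997, -0.066], [0.669, 0.083, 0.738], [0.741, -0.006, -0.671]]
ft_force: [-0.1, -0.6, 0.6]
grip_width: 0.0851
grasp_force: 0.0
clock: 28.05
eef_pos: [0.4754, -0.2162, 0.1542]
ee_rot: [[-0.051, 0.997, -0.062], [0.672, 0.081, 0.736], [0.739, -0.004, -0.674]]
ft_force: [-0.1, -0.7, -0.2]
grip_width: 0.0846
grasp_force: 0.0
[[250.6, 158.8], [251.3, 200.6], [290.1, 161.3], [211.5, 156.3]] [ 0.839  0.771 -0.283  1.831 -0.468  1.165  0.979]
```

View pics/w5.png

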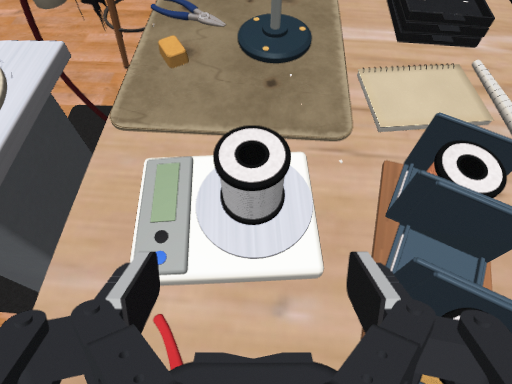

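The spool stands upright on the pan: flange centre (252.5,158), predicted (250.6,158.8), and its base is near the pan centre. While it's weighed I'll undo the slant, swinging to azimuth about -85° and rising to the upper limit, which tilts the tool outward and cancels it.

```bash
for i in 1 2 3; do python3 drive.py '[[-0.0096,-0.0326,-0.0325,0,0.085],[-0.0096,-0.0326,-0.0325,0,0.085],[-0.0096,-0.0326,-0.0325,0,0.085],[-0.0096,-0.0326,-0.0325,0,0.085],[-0.0096,-0.0326,-0.0325,0,0.085]]'|head -4; done;  python3 - <<'E'
from h import *
s=robot.observe();R=s['ee_rot'];print(np.round(s['q'],3),(R.T@[0,-.005,.04]).round(4))
E
```

```text
clock: 28.65
eef_pos: [0.3242, -0.378, 0.2265]
ee_rot: [[-0.052, 0.996, -0.067], [0.668, 0.084, 0.739], [0.742, -0.006, -0.67]]
ft_force: [-0.1, -0.1, 0.4]
clock: 29.15
eef_pos: [0.1755, -0.5439, 0.3008]
ee_rot: [[-0.052, 0.996, -0.066], [0.668, 0.084, 0.739], [0.742, -0.006, -0.67]]
ft_force: [0.4, -1.6, -1.8]
clock: 29.65
eef_pos: [0.0374, -0.6544, 0.387]
ee_rot: [[-0.054, 0.999, -0.0], [0.837, 0.045, 0.545], [0.544, 0.029, -0.838]]
ft_force: [0.2, -0.5, -0.4]
[ 1.314  0.694  0.296  1.19  -0.179  1.861  1.654] [ 0.0176  0.0009 -0.0363]
```

```bash
python3 drive.py '[[0.01,0,-0.045,0,0.085],[0.01,0,-0.045,0,0.085],[0.005,0,-0.045,0,0.085],[0,0,-0.045,0,0.085],[0,0,-0.045,0,0.085]]'|head -4; python3 drive.py '[[-0.005,0,-0.045,0,0.085],[-0.005,0,-0.045,0,0.085],[-0.005,0,-0.045,0,0.085]]'|head -4;  python3 - <<'E'
from h import *
s=robot.observe();R=s['ee_rot'];print(np.round(s['q'],3))
E
```

```text
clock: 30.15
eef_pos: [0.0372, -0.652, 0.6145]
ee_rot: [[-0.027, 0.996, 0.082], [0.987, 0.014, 0.158], [0.156, 0.085, -0.984]]
ft_force: [-0.5, -0.1, 0.1]
clock: 30.45
eef_pos: [0.0298, -0.6529, 0.6706]
ee_rot: [[-0.016, 0.995, 0.098], [0.999, 0.012, 0.048], [0.047, 0.099, -0.994]]
ft_force: [0.4, -0.3, 0.4]
[ 1.483  0.376  0.012  0.943 -0.111  1.861  1.478]
```

```bash
python3 drive.py '[[0,-0.035,-0.02,0,0.085],[0,-0.035,-0.02,0,0.085],[0,-0.035,-0.02,0,0.085],[0,-0.035,-0.02,0,0.085]]'|head -4;  python3 - <<'E'
from h import *
s=robot.observe();R=s['ee_rot'];print(np.round(s['q'],3))
E
```

```text
clock: 30.85
eef_pos: [-0.1138, -0.641, 0.6908]
ee_rot: [[-0.011, 0.995, 0.096], [1.0, 0.012, -0.012], [-0.013, 0.096, -0.995]]
ft_force: [0.3, -1.3, 0.3]
[ 1.697  0.359  0.021  0.922 -0.109  1.861  1.696]
```

```bash
for i in 1 2 3 4; do python3 drive.py '[[0.0295,0.0236,0.024,0,0.085],[0.0295,0.0236,0.024,0,0.085],[0.0295,0.0236,0.024,0,0.085],[0.0295,0.0236,0.024,0,0.085],[0.0295,0.0236,0.024,0,0.085]]'|sed -n 2,3p; done;  python3 - <<'E'
from h import *
s=robot.observe();R=s['ee_rot'];print(np.round(s['q'],3),s['clock'])
c=cam('top');im=cv2.imread('pics/t1.png')
m=(im.min(2)>200).astype(np.uint8)
cv2.imwrite('pics/t1c.png',cv2.resize(im[95:235,260:380],None,fx=4,fy=4,interpolation=cv2.INTER_CUBIC))
E
```

```text
eef_pos: [0.016, -0.4921, 0.5795]
ee_rot: [[-0.01, 0.995, 0.096], [1.0, 0.011, -0.011], [-0.012, 0.096, -0.995]]
eef_pos: [0.1431, -0.3447, 0.4696]
ee_rot: [[-0.01, 0.995, 0.095], [1.0, 0.011, -0.012], [-0.013, 0.095, -0.995]]
eef_pos: [0.2701, -0.1976, 0.3596]
ee_rot: [[-0.01, 0.995, 0.095], [1.0, 0.011, -0.013], [-0.014, 0.095, -0.995]]
eef_pos: [0.3928, -0.0572, 0.253]
ee_rot: [[-0.008, 0.996, 0.093], [1.0, 0.009, -0.013], [-0.014, 0.093, -0.996]]
[ 0.75   0.218 -0.883  2.299  0.327  0.636 -0.362] 32.85
```

View pics/t1c.png

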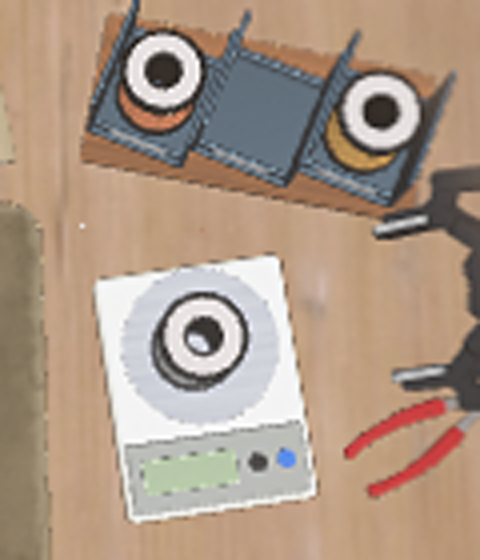

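The crop shows the silver top at about (311,178.8), well on the pan, and the middle bay free. A 5.5° tilt toward +x remains, so I'll trim it at the inner limit.

```bash
python3 drive.py '[[0.003,-0.0124,0.025,0,0.085],[0.003,-0.0124,0.025,0,0.085],[0.003,-0.0124,0.025,0,0.085],[0.003,-0.0124,0.025,0,0.085],[0.003,-0.0124,0.02,0,0.085]]'|sed -n 2,4p; python3 drive.py '[[0,-0.02,0,0,0.085],[0,-0.02,0,0,0.085],[0,-0.02,0,0,0.085]]'|sed -n 2,4p; python3 - <<'E'
from h import *
s=robot.observe();R=s['ee_rot'];print(np.round(s['q'],3),s['clock'])
c=cam('top');print(plane(c,(311,178.75),.104))
E
```

```text
eef_pos: [0.3421, -0.0474, 0.1351]
ee_rot: [[-0.014, 0.997, 0.077], [1.0, 0.015, -0.022], [-0.023, 0.077, -0.997]]
ft_force: [-0.7, -0.4, 0.3]
eef_pos: [0.3066, -0.0481, 0.1334]
ee_rot: [[-0.021, 1.0, 0.014], [1.0, 0.021, -0.022], [-0.022, 0.013, -1.0]]
ft_force: [-17.9, 104.2, 60.3]
[ 0.836  0.604 -1.295  2.561  1.066  0.706 -1.323] 33.65
[[ 0.46458765 -0.1196229   0.104     ]]
```

```bash
python3 drive.py '[[0,0.003,-0.005,0,0.085],[0,0.008,-0.012,0,0.085],[-0.01,0.02,-0.03,0,0.085],[-0.02,0.035,-0.03,0,0.085],[-0.02,0.04,-0.02,0,0.085]]'|sed -n 2,4p; python3 drive.py '[[-0.02,0.04,-0.01,0.1,0.085],[-0.003,0.015,0,0.1,0.085],[0,0,0,0,0.085]]'|sed -n 2,4p; python3 - <<'E'
from h import *
s=robot.observe();R=s['ee_rot'];print(np.round(s['q'],3),s['clock'])
im=robot.snapshot('wrist');c=cam('wrist',s);cv2.imwrite('pics/w6.png',im)
q=np.array([.466,-.121,.104]);print(proj(c,[q,q+[.03,0,0],q-[.03,0,0],q+[0,.03,0],[.636,-.1776,.014]]).round(1).tolist())
E
```

```text
eef_pos: [0.411, -0.0929, 0.2329]
ee_rot: [[-0.024, 1.0, 0.016], [0.999, 0.025, -0.025], [-0.026, 0.015, -1.0]]
ft_force: [1.4, 0.7, -0.5]
eef_pos: [0.4676, -0.1157, 0.2423]
ee_rot: [[0.18, 0.984, 0.017], [0.984, -0.179, -0.023], [-0.019, 0.021, -1.0]]
ft_force: [-0.5, 0.5, -0.9]
[ 0.945  0.509 -1.168  2.1    0.634  0.919 -0.766] 34.45
[[248.6, 183.0], [282.0, 177.0], [215.6, 189.0], [242.3, 150.2], [396.5, 180.6]]
```

View pics/w6.png

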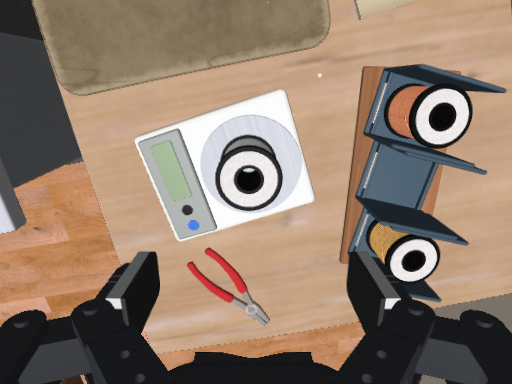

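Spool top at (249,179), predicted (248.6,183). The rack lies right of it, with the free floor near (400,175). I'll use my last view on an enlarged composite to measure the bay.

```bash
python3 - <<'E'
from h import *
s=robot.observe();w=cv2.imread('pics/w6.png');t=cv2.imread('pics/t1.png');c=cam('wrist',s);np.save('w6pose.npy',np.r_[s['eef_pos'],s['ee_rot'].ravel()])
o=np.zeros((600,800,3),np.uint8)
a=cv2.resize(w[75:270,335:475],None,fx=3,fy=3,interpolation=cv2.INTER_CUBIC);o[:585,:420]=a
b=cv2.resize(t[100:150,285:375],None,fx=4,fy=4,interpolation=cv2.INTER_CUBIC);o[:200,430:790]=b
cv2.imwrite('pics/comp.png',o)
m=(w.min(2)>190).astype(np.uint8); n,l,st,ce=cv2.connectedComponentsWithStats(m)
for i in range(1,n):
    if st[i,4]>250:
        x,y,ww,h,_=st[i];print((x+ww/2,y+h/2),st[i][2:],[plane(c,(x+ww/2,y+h/2),z)[0].round(4).tolist() for z in(.104,.08)])
E
```

```text
(np.float64(442.5), np.float64(116.5)) [  53   55 1566] [[0.638, -0.0913, 0.104], [0.6519, -0.096, 0.08]]
(np.float64(224.5), np.float64(165.5)) [ 179  151 8813] [[0.4462, -0.1009, 0.104], [0.4435, -0.1064, 0.08]]
(np.float64(248.5), np.float64(179.0)) [  57   54 1744] [[0.4646, -0.1166, 0.104], [0.4635, -0.1236, 0.08]]
(np.float64(7.0), np.float64(216.5)) [ 14  35 256] [[0.2359, -0.1117, 0.104], [0.2152, -0.1182, 0.08]]
(np.float64(414.0), np.float64(260.5)) [  46   41 1026] [[0.6108, -0.2284, 0.104], [0.6223, -0.2449, 0.08]]
```

View pics/comp.png

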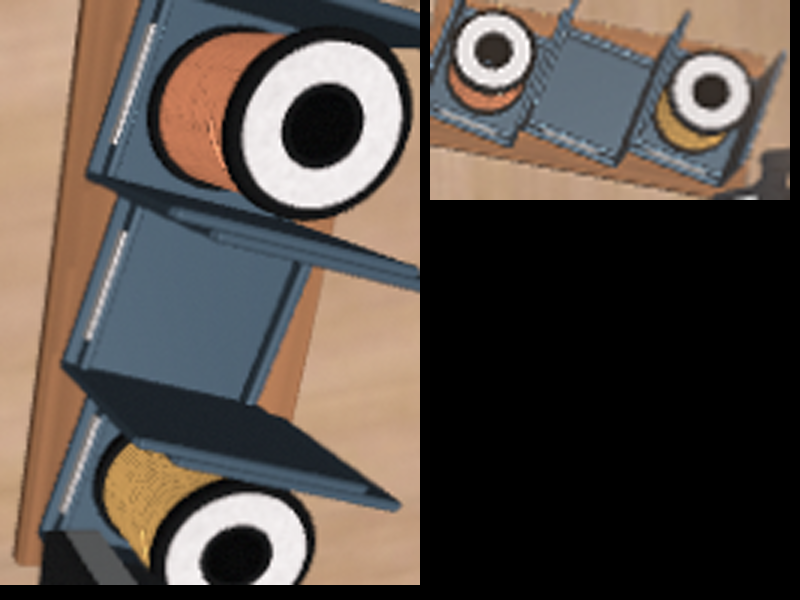

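The composite gives the free-bay features in full w6 pixels:
- Front base corners of the three bays at (365,134.3), (356,196.7) and (348.3,251.7).
- Front floor edge from (378.3,153.3) to (365,190).
- Back floor edge from (434.3,163.3) to (417,207.7).
- Top back corner of the right wall at (468.3,242.7).

```bash
python3 - <<'E'
from h import *
a=np.load('w6pose.npy');s=dict(eef_pos=a[:3],ee_rot=a[3:].reshape(3,3));c=cam('wrist',s);f=lambda u,v,z:plane(c,(335+u/3,75+v/3),z)[0]
ct=cam('top');ft=lambda u,v,z:plane(ct,(285+(u-430)/4,100+v/4),z)[0]
P=[f(90,178,.01),f(63,365,.01),f(40,530,.01)];print(np.round(P,4))
d=P[0]-P[2];print('bay x heading',np.degrees(np.arctan2(d[1],d[0]))-90,np.linalg.norm(P[0]-P[1]),np.linalg.norm(P[1]-P[2]))
F=[f(130,235,.014),f(90,345,.014)];B=[f(298,264,.014),f(247,400,.014)]
for X in(F,B):e=X[0]-X[1];print('edge',np.round(X,4).tolist(),np.degrees(np.arctan2(e[1],e[0]))-90)
W=[f(88,371,.014),f(246,402,.014)];e=W[1]-W[0];print('wall base',np.round(W,4).tolist(),np.degrees(np.arctan2(e[1],e[0])))
T=[f(150,440,.09),f(400,503,.09)];e=T[1]-T[0];print('wall top',np.round(T,4).tolist(),np.degrees(np.arctan2(e[1],e[0])))
h=np.radians(-12.5);bx=np.array([np.cos(h),np.sin(h),0]);by=np.array([-np.sin(h),np.cos(h),0])
xf=np.mean([p@bx for p in F]);xb=np.mean([p@bx for p in B]);print('x extents',xf,xb,xb-xf)
yw=np.mean([p@by for p in W])
for nm,X,Y in(('floor',(xf+xb)/2,yw+.034),('corner',P[1]@bx+.043,P[1]@by+.037),('top',T[1]@bx-.043,T[1]@by+.037)):print(nm,X,Y,(X*bx+Y*by).round(4))
# top camera floor corners
C=[ft(527,122,.014),ft(617,162,.014),ft(657,60,.014),ft(563,35,.014)];print('topcam',np.round(C,4).tolist(),np.mean(C,0).round(4), 'mid spools wrist',(np.array([.6519,-.096])+[.6223,-.2449])/2)
E
```

```text
[[ 0.6011 -0.1151  0.01  ]
 [ 0.585  -0.1891  0.01  ]
 [ 0.5698 -0.2629  0.01  ]]
bay x heading -11.957694834907954 0.07574584636768658 0.07532131839048418
edge [[0.6138, -0.1389, 0.014], [0.5953, -0.181, 0.014]] -23.731838294870315
edge [[0.6801, -0.1623, 0.014], [0.6588, -0.2167, 0.014]] -21.388856794872368
wall base [[0.5938, -0.1919, 0.014], [0.6584, -0.2176, 0.014]] -21.677455329421168
wall top [[0.5887, -0.1878, 0.09], [0.6753, -0.2284, 0.09]] -25.103430084341184
x extents 0.6248115213559399 0.6945968032711836 0.06978528191524369
floor 0.6597041623135618 -0.03036799431420889 [ 0.6375 -0.1724  0.    ]
corner 0.6550921426473384 -0.02100321065673153 [ 0.635  -0.1623  0.    ]
top 0.6657337586571067 -0.03982034431418734 [ 0.6413 -0.183   0.    ]
topcam [[0.6161, -0.1286, 0.014], [0.5857, -0.1924, 0.014], [0.6606, -0.2242, 0.014], [0.6802, -0.1566, 0.014]] [ 0.6356 -0.1755  0.014 ] mid spools wrist [ 0.6371  -0.17045]
```

The bays are individually skewed to a heading of about −22.5°, not parallel to the board. Recomputing the centre with that.

```bash
python3 - <<'E'
from h import *
a=np.load('w6pose.npy');s=dict(eef_pos=a[:3],ee_rot=a[3:].reshape(3,3));c=cam('wrist',s);f=lambda u,v,z:plane(c,(335+u/3,75+v/3),z)[0]
ct=cam('top');ft=lambda u,v,z:plane(ct,(285+(u-430)/4,100+v/4),z)[0]
h=np.radians(-22.5);bx=np.array([np.cos(h),np.sin(h),0]);by=np.array([-np.sin(h),np.cos(h),0])
m=lambda L,b:np.mean([p@b for p in L])
F=[f(130,235,.014),f(90,345,.014)];B=[f(298,264,.014),f(247,400,.014)];W=[f(88,371,.014),f(246,402,.014)];P=f(63,365,.01);T=[f(150,440,.09),f(400,503,.09)]
L=[f(185,222,.09),f(410,280,.09)]
print(m(F,bx),m(B,bx))
for n,X,Y in(('floor',(m(F,bx)+m(B,bx))/2,m(W,by)+.034),('corner',P@bx+.043,P@by+.037),('wtop',T[1]@bx-.043,m(T,by)+.0355),('walltops',0.66,(m(T,by)+m(L,by))/2)):print(n,round(X,4),round(Y,4),(X*bx+Y*by).round(4),m(L,by)-m(T,by))
C=np.array([ft(527,122,.014),ft(617,162,.014),ft(657,60,.014),ft(563,35,.014)]);print(C@bx,C@by)
s=robot.observe();R=s['ee_rot'];p=s['eef_pos']
print('yaw of tool y',np.degrees(np.arctan2(R[1,1],R[0,1])), 'to spool pick', (R.T@(np.array([.4646,-.1170,.110])-p)).round(4))
E
```

```text
0.6197149051061746 0.6910100191133557
floor 0.6554 0.0844 [ 0.6378 -0.1728  0.    ] 0.07268796127078142
corner 0.6559 0.0862 [ 0.6389 -0.1714  0.    ] 0.07268796127078142
wtop 0.6683 0.0851 [ 0.65   -0.1771  0.    ] 0.07268796127078142
walltops 0.66 0.0859 [ 0.6426 -0.1732  0.    ] 0.07268796127078142
[0.61836171 0.61473617 0.69610378 0.68839719] [0.11698052 0.0463442  0.04565353 0.11560421]
yaw of tool y -10.044596035388496 to spool pick [ 0.0006 -0.0033  0.132 ]
```

```bash
python3 drive.py '[[-0.001,-0.003,0.03,0.109,0.085],[0,0,0.04,0.109,0.085],[0,0,0.03,0,0.085],[0,0,0,0,0.085]]'; python3 - <<'E'
from h import *
s=robot.observe();R=s['ee_rot'];p=s['eef_pos']
im=robot.snapshot('wrist');c=cam('wrist',s);cv2.imwrite('pics/w7.png',im)
m=(im.min(2)>190).astype(np.uint8); n,l,st,ce=cv2.connectedComponentsWithStats(m)
for i in range(1,n):
    if st[i,4]>1500:
        x,y,ww,h,_=st[i];q=plane(c,(x+ww/2,y+h/2),.104)[0];print((x+ww/2,y+h/2),st[i][2:],q.round(4),'tool',(R.T@(q-p)).round(4))
print('yaw',np.degrees(np.arctan2(R[1,1],R[0,1])))
E
```

```text
clock: 34.9
eef_pos: [0.4611, -0.1175, 0.1399]
ee_rot: [[0.381, 0.925, 0.01], [0.925, -0.38, -0.023], [-0.018, 0.018, -1.0]]
ft_force: [-0.1, -0.2, -0.1]
grip_width: 0.0852
grasp_force: 0.0
(np.float64(229.0), np.float64(180.5)) [  252   203 13570] [ 0.4599 -0.0875  0.104 ] tool [ 0.0279 -0.0132  0.0351]
(np.float64(260.5), np.float64(220.5)) [  87   79 3815] [ 0.4671 -0.117   0.104 ] tool [0.0035 0.0047 0.0359]
yaw -22.35662298091266
```

```bash
python3 drive.py '[[0.0025,0.004,0.02,0,0.085],[0,0,0.025,0,0.085],[0,0,0.015,0,0.085],[0,0,0.001,0,0.085]]'; python3 drive.py '[[0,0,0,0,0.065],[0,0,0,0,0.05],[0,0,0,0,0.05],[0,0,0,0,0.05]]' 40
```

```text
clock: 35.35
eef_pos: [0.4698, -0.1188, 0.0821]
ee_rot: [[0.383, 0.924, 0.016], [0.923, -0.383, -0.024], [-0.017, 0.024, -1.0]]
ft_force: [-0.6, 0.1, 0.0]
grip_width: 0.0852
grasp_force: 0.0
clock: 35.75
eef_pos: [0.4705, -0.119, 0.0836]
ee_rot: [[0.385, 0.923, 0.018], [0.923, -0.384, -0.026], [-0.017, 0.027, -1.0]]
ft_force: [-3.0, 0.5, 8.9]
grip_width: 0.057
grasp_force: 40.7
```

```bash
python3 drive.py '[[0,0,-0.003,0,0.045],[0,0,-0.006,0,0.045],[0,0,-0.01,0,0.045],[0,0,0,0,0.045]]' 60; python3 - <<'E'
from h import *
s=robot.observe();R=s['ee_rot'];p=s['eef_pos']
im=robot.snapshot('wrist');c=cam('wrist',s);cv2.imwrite('pics/w8.png',im)
m=(im.min(2)>190).astype(np.uint8); n,l,st,ce=cv2.connectedComponentsWithStats(m)
for i in range(1,n):
    if st[i,4]>1500:
        x,y,ww,h,_=st[i];q=plane(c,(x+ww/2,y+h/2),p[2]+.022)[0];print((x+ww/2,y+h/2),st[i][2:],q.round(4),'tool',(R.T@(q-p)).round(4))
E
```

```text
clock: 36.15
eef_pos: [0.4706, -0.1189, 0.1023]
ee_rot: [[0.385, 0.923, 0.019], [0.923, -0.385, -0.025], [-0.016, 0.027, -1.0]]
ft_force: [0.1, -0.5, -2.8]
grip_width: 0.0564
grasp_force: 64.3
(np.float64(213.0), np.float64(185.5)) [  290   207 17439] [ 0.4725 -0.0738  0.1243] tool [ 0.042  -0.0149 -0.0231]
(np.float64(253.0), np.float64(277.0)) [ 118  102 6786] [ 0.4711 -0.1169  0.1243] tool [ 0.0016  0.0003 -0.022 ]
```

Spool lifted and centred in the hand (tool offset 1.6, 0.3 mm). I'll hover beside the bay so the camera looks straight down into it, and read brightness profiles across the floor.

```bash
python3 drive.py '[[0,0.01,-0.03,0,0.045],[-0.015,0.035,-0.03,0,0.045],[-0.02,0.04,-0.02,0,0.045],[-0.02,0.044,-0.01,0,0.045],[-0.012,0.044,-0.01,0,0.045]]' |sed -n 2,5p; python3 drive.py '[[0,0,0,0,0.045],[0,0,0,0,0.045]]'|sed -n 2,6p; cat > prof.py <<'E'
from h import *
s=robot.observe();R=s['ee_rot'];p=s['eef_pos'];im=robot.snapshot('wrist');c=cam('wrist',s)
cv2.imwrite('pics/prof%d.png'%int(s['clock']*100),im);print(p,c[3])
g=im.astype(np.float32)
h=np.radians(-22.5);bx=np.array([np.cos(h),np.sin(h),0]);by=np.array([-np.sin(h),np.cos(h),0])
o=.6555*bx+.084*by
def prof(a,b,lo,hi):
    for t in np.arange(lo,hi,.003):
        P=np.array([o+t*a+k*b+[0,0,.014] for k in np.linspace(-.015,.015,11)])
        uv=proj(c,P).astype(np.float32);v=cv2.remap(g,uv[:,0].copy(),uv[:,1].copy(),cv2.INTER_LINEAR)
        print(int(round(t*1000)),np.median(v,0)[0].astype(int),uv[5].astype(int),end=' | ')
    print()
print('across y');prof(by,bx,-.048,.049);print('along x');prof(bx,by,-.05,.051)
E
python3 prof.py
```

```text
eef_pos: [0.6023, -0.2479, 0.2069]
ee_rot: [[0.387, 0.922, 0.016], [0.922, -0.387, -0.026], [-0.018, 0.025, -1.0]]
ft_force: [1.4, 0.9, -2.1]
grip_width: 0.0566
eef_pos: [0.602, -0.2449, 0.2055]
ee_rot: [[0.386, 0.922, 0.016], [0.922, -0.386, -0.024], [-0.016, 0.024, -1.0]]
ft_force: [-0.3, 0.8, -2.8]
grip_width: 0.0565
grasp_force: 65.8
[ 0.60201691 -0.24494053  0.20554065] [ 0.62948535 -0.1706688   0.34702963]
across y
-48 [111  96  77] [253 132] | -45 [127 110  91] [253 129] | -42 [68 58 46] [253 126] | -39 [41 35 28] [253 123] | -36 [41 34 28] [253 120] | -33 [97 85 71] [253 117] | -30 [137 121 101] [253 114] | -27 [137 121 101] [253 111] | -24 [137 121 101] [253 108] | -21 [137 121 101] [253 105] | -18 [137 121 101] [253 102] | -15 [137 120 100] [253  98] | -12 [136 120 100] [253  95] | -9 [136 120 100] [253  92] | -6 [136 120 100] [253  89] | -3 [136 120 100] [253  86] | 0 [136 120 100] [253  83] | 3 [136 119 100] [253  79] | 6 [136 119 100] [253  76] | 9 [135 119  99] [253  73] | 12 [135 118  99] [253  69] | 15 [135 118  99] [253  66] | 18 [134 118  98] [253  63] | 21 [134 118
[... 572 characters left out ...]
] | -20 [137 121 101] [232  83] | -17 [137 121 100] [235  83] | -14 [137 121 100] [238  83] | -11 [137 120 100] [241  83] | -8 [137 121 101] [244  83] | -5 [136 120 100] [248  83] | -2 [136 119 100] [251  83] | 1 [136 119 100] [254  83] | 4 [136 119 100] [257  83] | 7 [135 119  99] [260  83] | 10 [135 118  99] [263  82] | 13 [135 118  99] [266  82] | 16 [135 118  98] [269  82] | 19 [134 117  98] [272  82] | 22 [134 117  98] [276  82] | 25 [134 117  97] [279  82] | 28 [133 117  97] [282  82] | 31 [133 116  96] [285  82] | 34 [111  97  80] [288  82] | 37 [129 113  93] [291  82] | 40 [132 115  95] [294  82] | 43 [ 96 103 117] [297  83] | 46 [ 88 125 183] [300  83] | 49 [ 84 121 176] [303  83] |
```

The floor edges read −33.3/+34.5 mm across and about ±33.6 mm along, so the bay centre is (0.6380, −0.1727) with yaw confirmed. Moving over it.

```bash
python3 drive.py '[[0.03,0.002,0,0,0.045],[0.035,0.002,0,0,0.045],[0.0138,0.001,0,0,0.045],[0,0,0,0,0.045],[0,0,0,0,0.045]]'; cat > rem.py <<'E'
from h import *
s=robot.observe();R=s['ee_rot'];p=s['eef_pos']
a=p+R@[.0016,.0003,-.022]
t=np.array([.6380,-.1727])-a[:2]
for z in(.10,.068,.0596):print(z,(R.T@np.r_[t,z-p[2]]).round(4))
h=np.radians(-22.5);bx=np.array([np.cos(h),np.sin(h)]);by=np.array([-np.sin(h),np.cos(h)])
print('bay err',(-t@bx).round(4),(-t@by).round(4),'yaw',np.degrees(np.arctan2(R[1,1],R[0,1])))
E
python3 rem.py
```

```text
clock: 37.45
eef_pos: [0.6362, -0.1736, 0.2048]
ee_rot: [[0.384, 0.923, 0.015], [0.923, -0.383, -0.026], [-0.018, 0.024, -1.0]]
ft_force: [-0.3, -0.4, -4.0]
grip_width: 0.0565
grasp_force: 65.8
0.1 [ 0.0014 -0.001   0.1048]
0.068 [ 0.0019 -0.0018  0.1368]
0.0596 [ 0.0021 -0.002   0.1452]
bay err -0.0015 0.0005 yaw -22.54336383908041
```

```bash
python3 drive.py '[[0.0005,-0.0003,0.025,0,0.045],[0.0004,-0.0003,0.03,0,0.045],[0.0004,-0.0003,0.03,0,0.045],[0.0001,-0.0001,0.02,0,0.045],[0,0,0,0,0.045]]'|sed -n 1,6p; python3 rem.py
```

```text
clock: 37.95
eef_pos: [0.6364, -0.1758, 0.0973]
ee_rot: [[0.386, 0.922, 0.012], [0.922, -0.386, -0.024], [-0.018, 0.021, -1.0]]
ft_force: [-1.1, 0.7, -3.4]
grip_width: 0.0562
grasp_force: 68.6
0.1 [ 0.0015  0.0005 -0.0027]
0.068 [ 0.002  -0.0001  0.0293]
0.0596 [ 0.0022 -0.0003  0.0377]
bay err -0.0005 -0.0015 yaw -22.683252551349064
```

```bash
python3 drive.py '[[0.001,0,0.008,0,0.045],[0.0007,0,0.01,0,0.045],[0.0003,0,0.008,0,0.045],[0,0,0.003,0,0.045],[0,0,0,0,0.045]]'|sed -n 1,6p; python3 rem.py
```

```text
clock: 38.45
eef_pos: [0.6396, -0.1737, 0.0708]
ee_rot: [[0.385, 0.923, 0.016], [0.923, -0.385, -0.025], [-0.017, 0.024, -1.0]]
ft_force: [-0.8, -0.3, -2.4]
grip_width: 0.0567
grasp_force: 68.6
0.1 [-0.0021 -0.0009 -0.0292]
0.068 [-0.0016 -0.0017  0.0028]
0.0596 [-0.0015 -0.0019  0.0112]
bay err 0.0016 0.0016 yaw -22.63176223530387
```

```bash
python3 drive.py '[[-0.0007,-0.001,0.003,0,0.045],[-0.0005,-0.0005,0.003,0,0.045],[0,0,0.0025,0,0.045],[0,0,0,0,0.045]]'|sed -n 1,6p; python3 drive.py '[[0,0,0.001,0,0.045],[0,0,0,0,0.045]]'|sed -n 1,6p; python3 rem.py
```

```text
clock: 38.85
eef_pos: [0.6379, -0.1745, 0.0624]
ee_rot: [[0.385, 0.923, 0.016], [0.923, -0.385, -0.025], [-0.017, 0.025, -1.0]]
ft_force: [0.2, 0.2, -2.5]
grip_width: 0.0565
grasp_force: 68.7
clock: 39.05
eef_pos: [0.6381, -0.1744, 0.0617]
ee_rot: [[0.385, 0.923, 0.017], [0.923, -0.385, -0.025], [-0.017, 0.025, -1.0]]
ft_force: [-0.7, 0.1, -2.4]
grip_width: 0.0568
grasp_force: 68.7
0.1 [-0.0011  0.0004 -0.0383]
0.068 [-0.0006 -0.0004 -0.0063]
0.0596 [-0.0004 -0.0006  0.0021]
bay err 0.0005 0.0005 yaw -22.631169986413777
```

```bash
python3 drive.py '[[0,0,0.001,0,0.045],[0,0,0,0,0.045]]'|sed -n 1,6p; python3 drive.py '[[0,0,0.001,0,0.045],[0,0,0,0,0.045]]'|sed -n 1,6p
```

```text
clock: 39.25
eef_pos: [0.6381, -0.1744, 0.0606]
ee_rot: [[0.385, 0.923, 0.017], [0.923, -0.385, -0.025], [-0.017, 0.025, -1.0]]
ft_force: [0.4, 0.6, -2.8]
grip_width: 0.0566
grasp_force: 68.7
clock: 39.45
eef_pos: [0.6381, -0.1744, 0.0596]
ee_rot: [[0.385, 0.923, 0.017], [0.923, -0.385, -0.025], [-0.017, 0.025, -1.0]]
ft_force: [-0.6, -0.4, -2.3]
grip_width: 0.0567
grasp_force: 68.7
```

```bash
python3 drive.py '[[0,0,0.001,0,0.045],[0,0,0,0,0.045]]'|sed -n 1,4p; python3 drive.py '[[0,0,0.001,0,0.045],[0,0,0,0,0.045]]'|sed -n 1,4p
```

```text
clock: 39.65
eef_pos: [0.6381, -0.1745, 0.0586]
ee_rot: [[0.385, 0.923, 0.017], [0.923, -0.385, -0.025], [-0.017, 0.025, -1.0]]
ft_force: [0.3, 0.0, -2.9]
clock: 39.85
eef_pos: [0.6381, -0.1747, 0.0583]
ee_rot: [[0.385, 0.923, 0.017], [0.923, -0.385, -0.026], [-0.017, 0.025, -1.0]]
ft_force: [-2.3, -0.7, 4.0]
```

Floor contact felt. Releasing slowly and then rising.

```bash
python3 drive.py '[[0,0,0.0005,0,0.045],[0,0,0,0,0.06],[0,0,0,0,0.07],[0,0,0,0,0.085],[0,0,0,0,0.085]]'|sed -n 1,6p; python3 drive.py '[[0,0,-0.01,0,0.085],[0,0,-0.03,0,0.085],[0,0,-0.04,0,0.085],[0,0,-0.045,0,0.085],[-0.02,0,-0.03,0,0.085]]'|sed -n 1,5p; python3 - <<'E'
from h import *
s=robot.observe();R=s['ee_rot'];p=s['eef_pos']
im=robot.snapshot('wrist');c=cam('wrist',s);cv2.imwrite('pics/w9.png',im)
tm=robot.snapshot('top');cv2.imwrite('pics/t2.png',tm)
h=np.radians(-22.5);bx=np.array([np.cos(h),np.sin(h)]);by=np.array([-np.sin(h),np.cos(h)])
for nm,I,cc in(('wrist',im,c),('top',tm,cam('top')),('top0',cv2.imread('pics/top0.png'),cam('top'))):
    n,l,st,ce=cv2.connectedComponentsWithStats((I.min(2)>190).astype(np.uint8))
    for i in range(1,n):
        x,y,w,hh,A=st[i]
        if A<40: continue
        q=plane(cc,(x+w/2-.5,y+hh/2-.5),.08)[0]
        if .57<q[0]<.69 and -.3<q[1]<-.05: e=q[:2]-[.638,-.1727];print(nm,st[i],q.round(4),'bay err',(e@bx).round(4),(e@by).round(4))
E
```

```text
clock: 40.35
eef_pos: [0.6384, -0.1744, 0.0572]
ee_rot: [[0.385, 0.923, 0.017], [0.923, -0.385, -0.025], [-0.016, 0.025, -1.0]]
ft_force: [-0.3, 0.5, 0.4]
grip_width: 0.0848
grasp_force: 0.0
clock: 40.85
eef_pos: [0.6295, -0.1854, 0.2168]
ee_rot: [[0.381, 0.924, 0.021], [0.925, -0.38, -0.023], [-0.013, 0.028, -1.0]]
ft_force: [1.3, 0.1, -0.0]
grip_width: 0.085
wrist [ 203   36   63   67 2382] [ 0.654  -0.0972  0.08  ] bay err -0.0141 0.0759
wrist [ 222  135   59   58 1865] [ 0.637  -0.1739  0.08  ] bay err -0.0004 -0.0015
wrist [ 240  214   54   49 1463] [ 0.6232 -0.2455  0.08  ] bay err 0.0142 -0.0729
top [292 104  18  17 165] [ 0.6528 -0.0989  0.08  ] bay err -0.0146 0.0739
top [320 109  17  18 126] [ 0.6361 -0.1739  0.08  ] bay err -0.0013 -0.0018
top [347 114  17  18 152] [ 0.621  -0.2475  0.08  ] bay err 0.0129 -0.0756
top0 [292 104  18  17 163] [ 0.6528 -0.0989  0.08  ] bay err -0.0146 0.0739
top0 [346 114  18  17 155] [ 0.6224 -0.2462  0.08  ] bay err 0.0137 -0.0739
```

Both views put the spool within 2 mm of the bay's middle at standing height. The copper spool hasn't moved and brass reads within 2 mm of its start. Handing in.

```bash
python3 drive.py '[[0,0,-0.02,0,0.085],[0,0,0,0,0.085],[0,0,0,0,0.085],[0,0,0,0,0.085]]'|sed -n 1,4p; python3 -c "
from plant import robot
print(robot.sign_off())"
```

```text
clock: 41.35
eef_pos: [0.6271, -0.1885, 0.2314]
ee_rot: [[0.385, 0.923, 0.015], [0.923, -0.384, -0.025], [-0.017, 0.024, -1.0]]
ft_force: [1.0, 0.5, -0.3]
the job is handed in; nothing more can be done
None
```

I weighed the silver spool on the pan, stowed it upright within about 2 mm of the free bay's middle and handed in at 41 s, but no verdict came back, and the wrist force twice read just over the 120 N limit (about 131 N and 122 N) in empty-handed moves against a joint stop, which could count as a failure.

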